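# Build up a manifold core for gluing

## Robot

A 6-joint arm with a two-finger parallel gripper is mounted at the origin on a cart in front of the work surface, level with it; the furniture and walls round the work are solid. World frame = base frame: x ahead of the robot, y to its left, z up, the work surface at z = 0. Lengths are in m, angles in rad, forces in N, time in s.
With the tool pointing down it reaches from about 0.25 to 0.775 m from the base axis. Payload 4 kg.
Tool frame: the origin (TCP) lies at the very end of the fingers, on their centre line; the grasp point (between the pads) lies 19 mm behind it; y points along the fingers, x is the direction in which the jaws open and shut, and the axes are right-handed (so a half turn about y gives the same grasp; the last joint's range is limited). The gripper opens to 94 mm and grips with 3 to 60 N. Pads are 16 mm wide; open, the fingers measure 119 mm over their backs; the gripper's body (75 mm by 177 mm) begins 78 mm behind the grasp point.
Start: joints at [-1.25, 0.087, 1.371, -0, 1.684, -0.103], TCP at [0.226, -0.501, 0.206] pointing down, gripper open.
Joint ranges: [-3.1, 3.1], [-0.76, 2.03], [0.27, 2.55], [-1.08, 4.22], [0.17, 2.65], [-2.57, 2.57]. Speed limits (rad/s): [2.79, 2.79, 3.14, 3.14, 3.14, 3.14].

## Interface

Orientations are given as [roll, pitch, yaw] about the fixed x, y, z axes, in that order (R = Rz(yaw) Ry(pitch) Rx(roll)).
In Python, from bench import robot, snapshot, workorder gives the robot as it stands.
- The arm moves only by the tool play_rows, never from a script. Its argument "steps" is a list of rows, each an object of numbers: "x", "y", "z": the shift along the world's x, y, z in m; "rx", "ry", "rz": the turn, a rotation vector about the world's x, y, z in rad; "hand": the finger opening in m, from 0 to 0.094. A call has 1 to 8 rows; each row shifts and turns the commanded pose from where the row before left it; what a row does not reach is not made up. A row lasts 1/8 s, in which the tool goes at most 62.5 mm and 10.7 degrees, less where a joint would pass 70% of its speed; a pose out of reach is approached as far as the arm can. A call is refused whole if a number of a shift passes 0.0625 or a number of a turn 0.188, either way. A call with a gripper value outside its range is refused whole. The fingers move at their own pace and stop on an object; the grip force is fixed at half the most. Time passes only in rows, so rows that do not move let the fingers close. It gives the time, the measured TCP pose, the force and the opening at its end, in the units of the state.
- robot.get_obs(): the state, without advancing time (a new reading comes with each control period).
- snapshot(name): name is "scene" or "top" or "wrist"; returns a dict with "color" (420x560x3 uint8, red, green, blue), "range_z" (420x560 float32, m along the optical axis (not along the pixel's ray), 0 where there is no reading), "fov_y" (degrees; the focal length in pixels is half the picture's height over the tangent of half this angle, whatever the lens; pixels are square), "cx", "cy" (the principal point, pixels), "T" (4x4, takes a point from camera to world coordinates). Camera axes: x right, y down, z forward; pixel columns grow to the right and rows downward; lengths in m; the calibration is good to about 2 mm. A picture is of the moment at which its call begins.
- workorder.close_job(): hands the job in, once; it reports no verdict.
The state is a dict: "time": time; "joint_positions": joint angles; "qvel": joint speeds; "joint_torque": joint torques, N m; "tool_pos": TCP position; "ee_rot": TCP orientation; "wrist_force": force on the tool from outside, world axes, zero at the start; "wrist_torque": the same for the moment, N m; "width": finger opening in m.
Only numpy, scipy, OpenCV 4.12 (cv2) and the standard library are available. Lean on these libraries where they do the work, as an engineer would, in place of code of your own. Each camera call takes 0.05 s, during which the arm holds its last target.

## Task

The joints are pasted, so build up the manifold core for gluing: from the cores standing loose at the right, stand the plain straight one in the low narrow seat and the squat round-shouldered one in the tall wide seat, then lay the gallery core level across the two, with their tops in the two pockets of its underside and its round nose on the squat core's side, and last stand the iron weight upright on top of it, midway between the two cores, to press the joints. Bonded sand is brittle, so set each piece down softly and never drop or topple one, and leave the two spare cores and the glue bottle where they stand.

Things in the scene. Friction and masses are not known exactly. Their poses are not given: they have to be found in the camera images.
- straight_core: Plain straight sand-coloured cylinder (not the like one in the rack at the back), 28 mm across, 78 mm tall, standing; 0.09 kg. Origin at the centre of its underside, z up. Goes into the narrow seat; grasp its upper half.
- squat_core: Squat sand-coloured core (not the like ones in the rack at the back), 48 mm across and 50 mm tall, standing: a wide round-shouldered foot up to 29 mm height, above it a neck 26 mm across with a flat top; 0.10 kg. Origin at the centre of its underside, z up. Goes into the wide seat; grasp the neck, above the shoulder.
- gallery_core: Sand-coloured bar core lying flat, 28 mm thick, 0.35 kg: round bosses 66 mm across at x = +60 and -60 mm, a straight waist 44 mm wide (y) to grasp, a 27 mm round nose at +x reaching to x = 123 mm, pointing away from the robot at first. Origin: middle of its underside. Under each boss (vent dot on top) a round pocket 52 mm wide, 8 mm deep; in place the core tops bear on its roof, underside at z 78 mm.
- iron_weight: Dark cast-iron weight standing upright, foot 50 mm across and 26 mm high, with a knob 25 mm across above it up to 74 mm height; 0.4 kg. Origin at the centre of its underside, z up. Grasp the knob near its top.
- narrow_seat: Low slate-grey resin cup on a round steel foot, fixed to the table: 24 mm high, cup 50 mm across outside (58 at the rim), foot 76 mm. Its hole is 36 mm across, flaring to 44 mm at the rim; the hole's floor is 8 mm above the table. Origin at the centre on the table, z up.
- wide_seat: Tall slate-grey resin cup on a round steel foot, fixed to the table: 50 mm high, cup 72 mm across outside (80 at the rim), foot 96 mm. Hole 56 mm across, flaring to 64 mm at the rim, its floor 36 mm above the table. Origin at the centre on the table, z up. The seats stand side by side, 115 to 127 mm between centres; which is on the left varies.
- stepped_core: Spare, not used: sand-coloured core of three steps, 44 mm across, 55 mm tall. Origin at the centre of its underside.
- long_neck_core: Spare, not used: sand-coloured core with a 42 mm body and a long thin 20 mm neck, 70 mm tall. Origin at the centre of its underside.
- glue_bottle: Brown glue bottle with a black cap, 33 x 50 mm, 126 mm tall, standing just behind the seats; stays where it is. Origin at the centre of its underside.
Mind the look-alikes: they are no part of the job. What is shaped like the straight_core but orange or red is not meant.

How it is judged:
By the outcome, as a careful person would: the job done as asked, in the order asked, and still so for the second after the job is handed in, with the robot touching nothing.
It also fails if it takes over 115 s, if anything falls off the work surface, if the arm or the gripper's body presses on something with over 40 N, if the wrist force passes 120 N, or if a joint passes its speed limit or range.

## Working session

There is one attempt and no reset: what is moved stays moved. The work goes in short steps, Python scripts to look and compute and a tool call to move; the robot and the scene stay as the last step left them, time stands still between calls to the robot, and variables do not carry over. Pictures are saved under pics/ and viewed, and the job is handed in when it is done.

Besides the shell and the picture viewer there is one more tool, called as name(argument=value, ...), one argument or row to a line, values as JSON. play_rows: Moves the arm, as the interface text tells. Its arguments: {"type":"object","properties":{"steps":{"type":"array"}},"required":["steps"]}

```bash
ls; mkdir -p pics
cat > h.py <<'E'
import numpy as np, cv2
from bench import robot, snapshot, workorder
def shot(name,fn=None):
    s=snapshot(name)
    if fn: cv2.imwrite('pics/'+fn,cv2.cvtColor(s['color'],cv2.COLOR_RGB2BGR))
    return s
def K(s):
    f=s['color'].shape[0]/2/np.tan(np.radians(s['fov_y'])/2); return f,s['cx'],s['cy']
def pts(s):
    f,cx,cy=K(s); z=s['range_z']; v,u=np.mgrid[:z.shape[0],:z.shape[1]]
    P=np.stack([(u-cx)/f*z,(v-cy)/f*z,z],-1); T=np.array(s['T'])
    W=P@T[:3,:3].T+T[:3,3]; W[z==0]=np.nan; return W
def plane(s,u,v,h):
    f,cx,cy=K(s);T=np.array(s['T']);d=T[:3,:3]@np.array([(u-cx)/f,(v-cy)/f,1]);o=T[:3,3]
    return o+d*(h-o[2])/d[2]
E
python3 - <<'E'
from h import *
for n in ['scene','top','wrist']:
    s=shot(n,n+'1.png'); print(n,s['fov_y'],s['cx'],s['cy'],np.round(s['T'],3).tolist())
print(robot.get_obs())
E
```

```text
pics
scene 44.54649555703596 280.91080289978817 208.938940465886 [[0.671, -0.425, 0.608, -0.249], [-0.741, -0.368, 0.562, -0.784], [-0.015, -0.827, -0.561, 0.759], [0.0, 0.0, 0.0, 1.0]]
top 53.57785157796739 276.844367033783 203.36151962936557 [[0.015, -0.996, 0.092, 0.494], [-1.0, -0.015, 0.002, -0.059], [-0.0, -0.092, -0.996, 0.927], [0.0, 0.0, 0.0, 1.0]]
wrist 63.26824478256423 283.04527481132436 206.98741510315372 [[0.41, -0.876, -0.255, 0.301], [-0.912, -0.394, -0.113, -0.468], [-0.002, 0.279, -0.96, 0.384], [0.0, 0.0, 0.0, 1.0]]
{'time': 0.15, 'joint_positions': array([-1.25012073e+00,  8.77956484e-02,  1.37188917e+00, -1.63356693e-05,
        1.68359666e+00, -1.03140909e-01]), 'qvel': array([ 0.0012821 , -0.00180075, -0.00462716, -0.00049099, -0.00072123,
       -0.00135702]), 'joint_torque': array([ 8.02586819e-04, -3.40643585e+01, -3.02793789e+01,  7.17167300e-02,
        3.05496762e-02, -1.08826673e-04]), 'tool_pos': array([ 0.2260212 , -0.50095505,  0.20457646]), 'ee_rot': array([-1.5706386 ,  0.00168151, -1.14698151]), 'wrist_force': array([-0.07846187, -0.65429895, -0.5935074 ]), 'wrist_torque': array([-0.04143493,  0.00649698,  0.01778245]), 'width': 0.09394344589157812}
```

View pics/scene1.png

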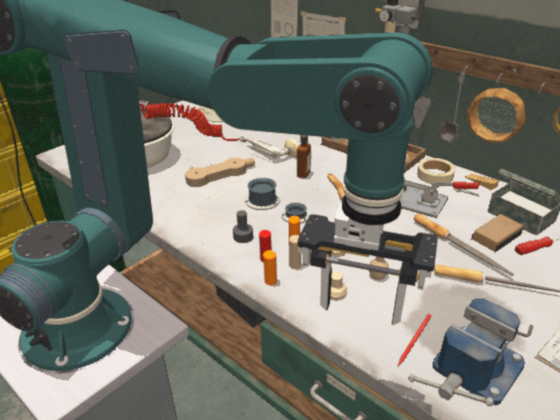

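View pics/top1.png

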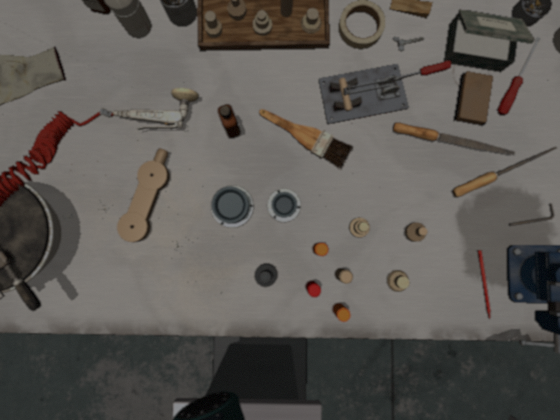

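View pics/wrist1.png

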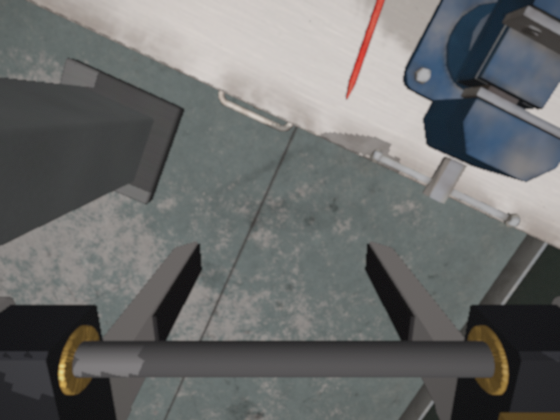

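The top view shows the gallery core at (142,197) with its nose up (away from the robot), wide seat (232,205), narrow seat (285,205), weight (266,274), bottle (229,120). The sand-coloured cores stand at (360,227), (415,231), (399,280) and (345,275). The orange and red look-alikes are at (321,249), (314,289) and (343,312), and the rack look-alikes at the top. I'll crop in on the loose cores.

Run:
```python
from h import *
s=shot('top'); np.savez('top0.npz',**s); im=cv2.cvtColor(s['color'],cv2.COLOR_RGB2BGR)
cv2.imwrite('pics/topcrop.png',cv2.resize(im[180:330,200:440],None,fx=3.3,fy=3.3,interpolation=cv2.INTER_CUBIC))
W=pts(s)
for n,(u,v) in dict(a=(360,227),b=(415,231),c=(399,280),d=(345,275),wt=(266,274),ws=(232,205),ns=(285,205),gal=(142,197),table=(250,240),bot=(229,120)).items():
    p=W[v-15:v+16,u-15:u+16].reshape(-1,3); z=np.sort(p[:,2]); print(n,W[v,u].round(4), z[-8:].round(3))
s=shot('scene'); im=cv2.cvtColor(s['color'],cv2.COLOR_RGB2BGR)
cv2.imwrite('pics/scenecrop.png',cv2.resize(im[190:310,220:420],None,fx=4,fy=4,interpolation=cv2.INTER_CUBIC))
```

```text
a [ 0.5276 -0.2334  0.0523] [0.057 0.057 0.057 0.057 0.057 0.057   nan   nan]
b [ 0.5211 -0.3504  0.0477] [0.074   nan   nan   nan   nan   nan   nan   nan]
c [ 0.4185 -0.3151  0.0487] [0.052 0.052 0.052 0.052 0.052 0.053 0.053   nan]
d [ 0.4294 -0.1977  0.0783] [0.081 0.082   nan   nan   nan   nan   nan   nan]
wt [ 0.4285 -0.0381  0.0715] [0.076 0.076   nan   nan   nan   nan   nan   nan]
ws [0.5716 0.0387 0.0344] [0.053   nan   nan   nan   nan   nan   nan   nan]
ns [ 0.575  -0.0759  0.0146] [0.026 0.026 0.027 0.027   nan   nan   nan   nan]
gal [nan nan nan] [0.032   nan   nan   nan   nan   nan   nan   nan]
table [0.4971 0.0005 0.0008] [0.008 0.009 0.011 0.012   nan   nan   nan   nan]
bot [0.7403 0.0422 0.0971] [0.128 0.128 0.128 0.128   nan   nan   nan   nan]
```

View pics/topcrop.png

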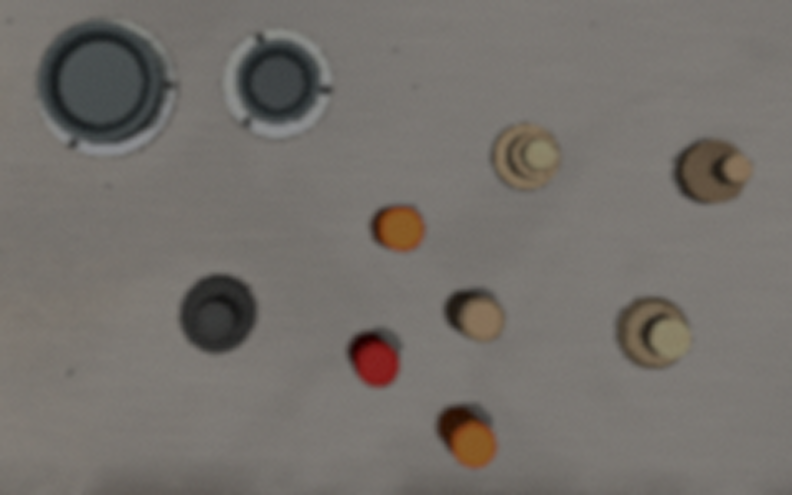

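View pics/scenecrop.png

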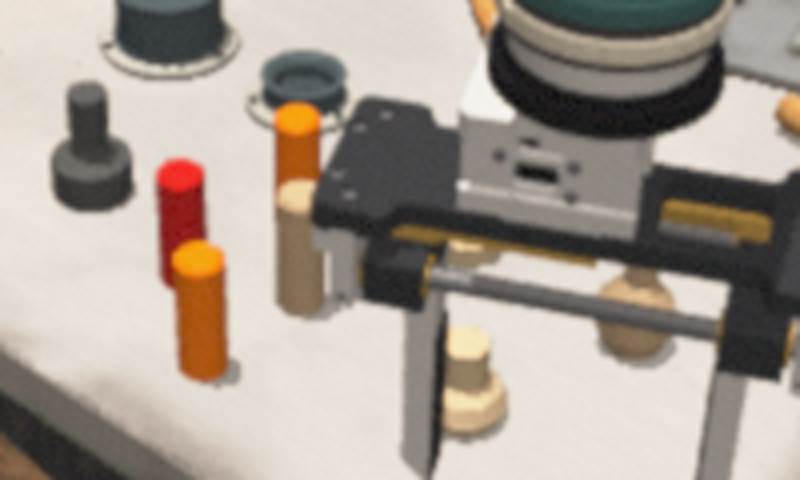

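The crop settles the candidates by shape and height. (345,275) is the plain cylinder, 78 mm, so it is the straight core. (399,280) is the round-shouldered one, 50 mm, so it is the squat core. (360,227) is the stepped spare and (415,231) the long-neck spare. Next I'll measure positions.

```bash
cat > m.py <<'E'
from h import *
def blob(s,W,u,v,h,rad=25,tol=.006,hz=None):
    "centroid of pixels whose measured height near h, cast to plane h"
    m=np.zeros(W.shape[:2],np.uint8); cv2.circle(m,(u,v),rad,1,-1)
    m=(m>0)&(np.abs(W[...,2]-(h+.0015))<tol)
    n,l,st,c=cv2.connectedComponentsWithStats(m.astype(np.uint8)); k=1+st[1:,4].argmax()
    cu,cv_=c[k]; cs,_=cv2.findContours((l==k).astype(np.uint8),0,1); cc=cv2.minEnclosingCircle(max(cs,key=len))
    return plane(s,cu,cv_,h), plane(s,*cc[0],h), cc[1], st[k,4]
E
python3 - <<'E'
from m import *
s=dict(np.load('top0.npz')); W=pts(s); f=K(s)[0]
for n,u,v,h,t in [('straight',345,275,.078,.01),('squat',399,280,.050,.006),('stepped',360,227,.055,.006),('longneck',415,231,.07,.01),('weight',266,274,.074,.01),('red',314,289,.078,.01),('or1',343,312,.078,.01),('or2',321,249,.078,.01),('ws',232,205,.05,.006),('ns',285,205,.024,.006),('bottle',229,120,.126,.006)]:
    a,b,r,ar=blob(s,W,u,v,h,tol=t); print(n,a.round(4),b.round(4),'diam',round(2*r*(.927-h)/f,4),ar)
# seat outer colour masks: steel foot / dark hole floor
hsv=cv2.cvtColor(s['color'],cv2.COLOR_RGB2HSV); g=cv2.cvtColor(s['color'],cv2.COLOR_RGB2GRAY)
tb=np.median(W[230:260,180:240,2]);print('table bias',tb)
# gallery
x=s['color'].astype(int); m=((x[...,0]-x[...,2])>35)
mm=np.zeros_like(m);mm[140:250,105:180]=1; m=(m&mm).astype(np.uint8)
cv2.imwrite('pics/galm.png',cv2.resize(np.hstack([m[130:260,90:190]*255,g[130:260,90:190]]),None,fx=4,fy=4))
cs,_=cv2.findContours(m,0,1); c=max(cs,key=cv2.contourArea)
P=np.array([plane(s,*q[0],.028) for q in c]); print(cv2.minAreaRect(P[:,:2].astype(np.float32)),cv2.contourArea(c))
print(s['color'][197,142],s['color'][230,132])
E
```

```text
straight [ 0.4264 -0.1984  0.078 ] [ 0.4263 -0.1979  0.078 ] diam 0.0288 152
squat [ 0.4144 -0.3213  0.05  ] [ 0.4146 -0.3214  0.05  ] diam 0.0275 125
stepped [ 0.5287 -0.2387  0.055 ] [ 0.5286 -0.2384  0.055 ] diam 0.0204 74
longneck [ 0.5209 -0.358   0.07  ] [ 0.5206 -0.3574  0.07  ] diam 0.021 72
weight [ 0.4232 -0.0348  0.074 ] [ 0.4228 -0.0349  0.074 ] diam 0.0251 119
red [ 0.3985 -0.1344  0.078 ] [ 0.3985 -0.1347  0.078 ] diam 0.0289 159
or1 [ 0.3513 -0.1931  0.078 ] [ 0.352  -0.1936  0.078 ] diam 0.0295 160
or2 [ 0.4808 -0.149   0.078 ] [ 0.4808 -0.149   0.078 ] diam 0.0274 145
ws [0.5722 0.0438 0.05  ] [0.5717 0.0432 0.05  ] diam 0.0778 448
ns [ 0.5765 -0.072   0.024 ] [ 0.576  -0.0722  0.024 ] diam 0.0556 267
bottle [0.7507 0.0483 0.126 ] [0.7505 0.0484 0.126 ] diam 0.0207 88
table bias nan
((0.5927298665046692, 0.23079082369804382), (0.06082494929432869, 0.20867884159088135), 71.23846435546875) 1739.5
[126 107  86] [129 110  88]
```

View pics/galm.png

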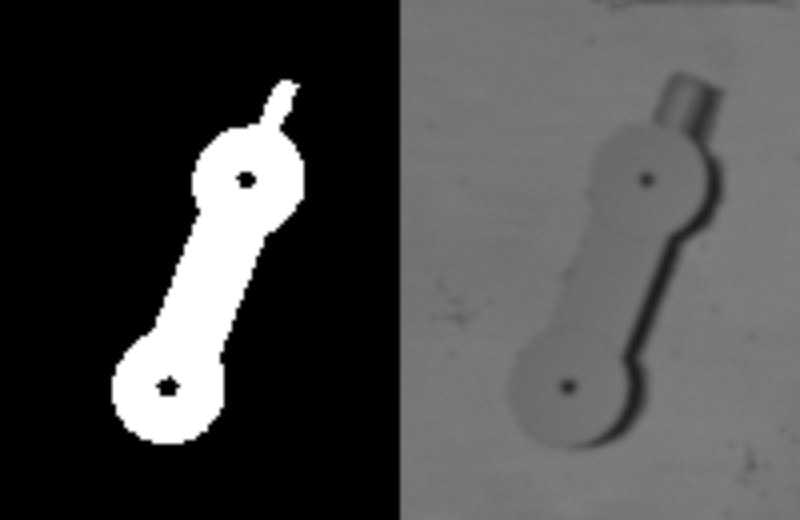

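Run:
```python
from m import *
s=dict(np.load('top0.npz')); W=pts(s); b=.002
print(plane(s,284.2,204.8,.008+b),plane(s,284.2,205.5,.004+b),plane(s,230.6,204.8,.036+b),plane(s,232.4,206.7,.004+b))
g=cv2.cvtColor(s['color'],cv2.COLOR_RGB2GRAY)
d=[]
for u,v in [(151,175),(132,227)]:
    p=255-g[v-5:v+6,u-5:u+6].astype(float); p=np.clip(p-np.percentile(p,75)-5,0,None); vv,uu=np.mgrid[v-5:v+6,u-5:u+6]
    c=(uu*p).sum()/p.sum(),(vv*p).sum()/p.sum(); q=plane(s,*c,.028+b); d.append(q[:2]); print(c,q)
e=d[0]-d[1]; print('mid',(d[0]+d[1])/2,'len',np.hypot(*e),'yaw',np.degrees(np.arctan2(e[1],e[0])))
for n,u,v,h,t in [('straight',345,275,.078,.01),('squat',399,280,.050,.006),('weight',266,274,.074,.01),('ws',232,205,.05,.006),('ns',285,205,.024,.006)]:
    a,bb,r,ar=blob(s,W,u,v,h+b,tol=t); print(n,a.round(4))
f=cv2.resize(cv2.cvtColor(s['color'],cv2.COLOR_RGB2BGR)[180:232,205:305],None,fx=8,fy=8,interpolation=cv2.INTER_CUBIC); cv2.imwrite('pics/seats.png',f)
```

```text
[ 0.57584484 -0.07422652  0.01      ] [ 0.57463809 -0.07431197  0.006     ] [0.57165419 0.04128088 0.038     ] [0.57025874 0.04079437 0.006     ]
(np.float64(151.24537037037038), np.float64(174.51157407407408)) [0.63608728 0.21688586 0.03      ]
(np.float64(131.5953237410072), np.float64(226.26438848920864)) [0.52275075 0.25445421 0.03      ]
mid [0.57941901 0.23567003] len 0.11940080040392997 yaw -18.33912298688286
straight [ 0.4266 -0.1981  0.08  ]
squat [ 0.4144 -0.3213  0.052 ]
weight [ 0.4233 -0.0349  0.076 ]
ws [0.5709 0.043  0.052 ]
ns [ 0.5759 -0.0721  0.026 ]
```

View pics/seats.png

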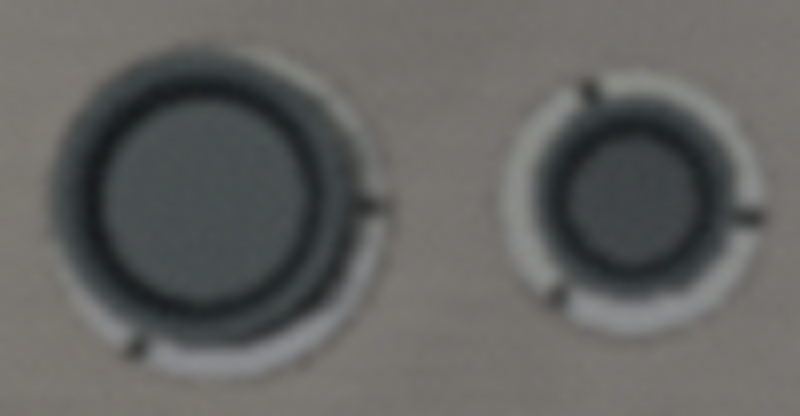

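Chosen targets: straight core (0.4265,-0.198), squat core (0.4144,-0.3213), narrow seat (0.5755,-0.074), wide seat (0.571,0.041). The gallery's midpoint is (0.579,0.236) with yaw -18°, and the weight is at (0.423,-0.035). Now the first reach.

play_rows(
  steps=[
    {"x": 0.0286,"y": 0.0433,"rz": -0.09,"hand": 0.06},
    {"x": 0.0286,"y": 0.0433,"rz": -0.09,"hand": 0.06},
    {"x": 0.0286,"y": 0.0433,"rz": -0.09,"hand": 0.06},
    {"x": 0.0286,"y": 0.0433,"rz": -0.09,"hand": 0.06},
    {"x": 0.0286,"y": 0.0433,"rz": -0.09,"hand": 0.06},
    {"x": 0.0286,"y": 0.0433,"rz": -0.09,"hand": 0.06},
    {"x": 0.0286,"y": 0.0433,"rz": -0.09,"hand": 0.06},
    {"z": -0.03,"hand": 0.06},
  ],
)

```text
schema error: expected keys x, y, z, rx, ry, rz, hand
```

Run:
```python
from m import *
s=shot('wrist','w2.png'); s2=shot('scene','s2.png'); o=robot.get_obs(); print(o['time'],o['tool_pos'],o['ee_rot'],o['wrist_force'],o['joint_positions'].round(2))
W=pts(s)
m=(np.abs(W[...,2]-.078)<.008); print(m.sum())
```

```text
0.35 [ 0.22615605 -0.50122848  0.20523455] [-1.57074649e+00  4.27807495e-04 -1.14693356e+00] [ 0.15160101  0.02848325 -0.74051853] [-1.25  0.09  1.37  0.    1.68 -0.1 ]
2747
```

View pics/w2.png

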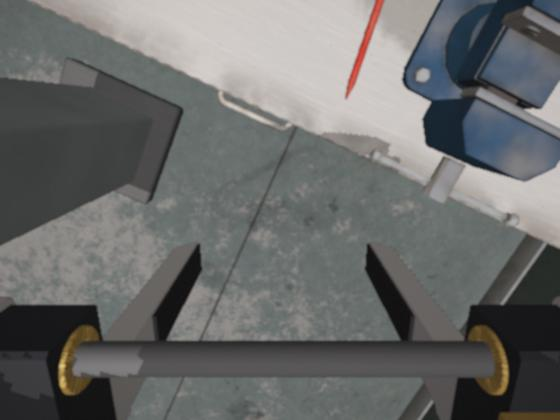

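The move was refused: every row must carry all seven keys. The picture is unchanged from the start view.

play_rows(
  steps=[
    {"x": 0.0286,"y": 0.0433,"z": 0,"rx": 0,"ry": 0,"rz": -0.09,"hand": 0.06},
    {"x": 0.0286,"y": 0.0433,"z": 0,"rx": 0,"ry": 0,"rz": -0.09,"hand": 0.06},
    {"x": 0.0286,"y": 0.0433,"z": 0,"rx": 0,"ry": 0,"rz": -0.09,"hand": 0.06},
    {"x": 0.0286,"y": 0.0433,"z": 0,"rx": 0,"ry": 0,"rz": -0.09,"hand": 0.06},
    {"x": 0.0286,"y": 0.0433,"z": 0,"rx": 0,"ry": 0,"rz": -0.09,"hand": 0.06},
    {"x": 0.0286,"y": 0.0433,"z": 0,"rx": 0,"ry": 0,"rz": -0.09,"hand": 0.06},
    {"x": 0.0286,"y": 0.0433,"z": 0,"rx": 0,"ry": 0,"rz": -0.09,"hand": 0.06},
    {"x": 0,"y": 0,"z": -0.03,"rx": 0,"ry": 0,"rz": 0,"hand": 0.06},
  ],
)

```text
time: 1.35
tool_pos: [0.4295, -0.1962, 0.178]
ee_rot: [-1.564, -0.001, -1.772]
wrist_force: [-0.4, -0.9, 0.5]
width: 0.06
```

Run:
```python
from m import *
s=shot('wrist','w2.png'); s2=shot('scene','s2.png'); o=robot.get_obs(); print(o['time'],o['tool_pos'],o['ee_rot'],o['wrist_force'],o['joint_positions'].round(2))
W=pts(s)
m=(np.abs(W[...,2]-.078)<.008); print(m.sum())
```

```text
1.45 [ 0.42505302 -0.19631817  0.17242155] [-1.57685287  0.00192284 -1.77473568] [-0.2292487  -0.47667148 -0.31600886] [-0.55 -0.08  1.61 -0.    1.62  1.22]
3530
```

View pics/w2.png

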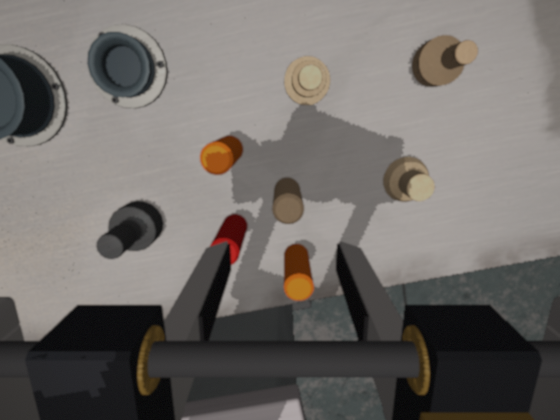

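The wrist view shows the straight core's top at (288,208), squat neck at (418,185), narrow seat at (122,65), weight knob at (112,243), red at (230,240) and orange at (298,288). I'll cross-check the positions from this view.

Run:
```python
from m import *
s=shot('wrist'); W=pts(s)
for n,u,v,h,t in [('straight',288,208,.078,.004),('squat',418,185,.050,.004),('weight',112,243,.074,.004),('ns',122,60,.024,.003),('nsfloor',125,65,.008,.003),('stepped',310,77,.055,.004)]:
    a,bb,r,ar=blob(s,W,u,v,h,tol=t,rad=45 if n[:2]=='ns' else 22); print(n,a.round(4),bb.round(4),np.nanmedian(W[v-2:v+3,u-2:u+3,2]).round(4))
o=robot.get_obs(); print(o['tool_pos'],o['time'])
```

```text
straight [ 0.4287 -0.2009  0.078 ] [ 0.4289 -0.2009  0.078 ] 0.078
squat [ 0.4166 -0.3234  0.05  ] [ 0.4169 -0.3233  0.05  ] 0.0501
weight [ 0.4252 -0.0377  0.074 ] [ 0.4255 -0.0383  0.074 ] 0.0732
ns [ 0.5796 -0.074   0.024 ] [ 0.5786 -0.074   0.024 ] 0.01
nsfloor [ 0.5687 -0.0889  0.008 ] [ 0.5758 -0.0777  0.008 ] 0.0101
stepped [ 0.5305 -0.2406  0.055 ] [ 0.5303 -0.2408  0.055 ] 0.0549
[ 0.425488   -0.1973521   0.17406546] 1.5
```

play_rows(
  steps=[
    {"x": 0.0017,"y": -0.0015,"z": -0.03,"rx": 0,"ry": 0,"rz": 0,"hand": 0.06},
    {"x": 0,"y": 0,"z": -0.035,"rx": 0,"ry": 0,"rz": 0,"hand": 0.06},
    {"x": 0,"y": 0,"z": -0.03,"rx": 0,"ry": 0,"rz": 0,"hand": 0.06},
    {"x": 0,"y": 0,"z": -0.02,"rx": 0,"ry": 0,"rz": 0,"hand": 0.06},
    {"x": 0,"y": 0,"z": -0.013,"rx": 0,"ry": 0,"rz": 0,"hand": 0.06},
    {"x": 0,"y": 0,"z": -0.006,"rx": 0,"ry": 0,"rz": 0,"hand": 0.06},
    {"x": 0,"y": 0,"z": 0,"rx": 0,"ry": 0,"rz": 0,"hand": 0.06},
    {"x": 0,"y": 0,"z": 0,"rx": 0,"ry": 0,"rz": 0,"hand": 0.06},
  ],
)

```text
time: 2.5
tool_pos: [0.4287, -0.2002, 0.0425]
ee_rot: [-1.569, -0.001, -1.777]
wrist_force: [0.2, 0.1, 0.1]
width: 0.06
```

Run:
```python
from m import *
s=shot('wrist','w3.png'); o=robot.get_obs(); print(o['tool_pos'],o['time'])
```

```text
[ 0.42868416 -0.20016939  0.04245572] 2.55
```

View pics/w3.png

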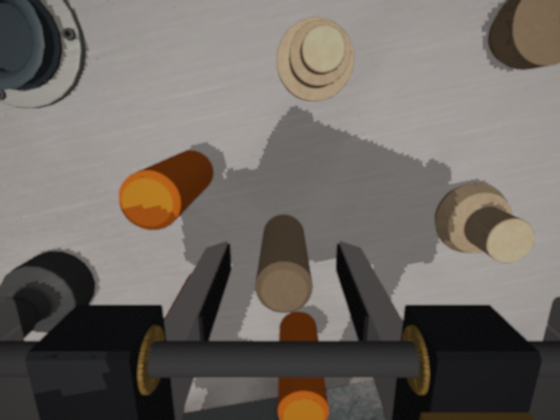

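The core's top at (285,288) sits centred between the fingertips at (222,250) and (345,250). I'll close now.

play_rows(
  steps=[
    {"x": 0,"y": 0,"z": 0,"rx": 0,"ry": 0,"rz": 0,"hand": 0.04},
    {"x": 0,"y": 0,"z": 0,"rx": 0,"ry": 0,"rz": 0,"hand": 0.02},
    {"x": 0,"y": 0,"z": 0,"rx": 0,"ry": 0,"rz": 0,"hand": 0.02},
    {"x": 0,"y": 0,"z": 0,"rx": 0,"ry": 0,"rz": 0,"hand": 0.02},
    {"x": 0,"y": 0,"z": 0,"rx": 0,"ry": 0,"rz": 0,"hand": 0.02},
    {"x": 0,"y": 0,"z": 0,"rx": 0,"ry": 0,"rz": 0,"hand": 0.02},
  ],
)

```text
time: 3.3
tool_pos: [0.4281, -0.1998, 0.0415]
ee_rot: [-1.571, -0.0, -1.777]
wrist_force: [-0.2, -0.1, 0.2]
width: 0.0279
```

play_rows(
  steps=[
    {"x": 0,"y": 0,"z": 0.01,"rx": 0,"ry": 0,"rz": 0,"hand": 0.02},
    {"x": 0,"y": 0,"z": 0.03,"rx": 0,"ry": 0,"rz": 0,"hand": 0.02},
    {"x": 0,"y": 0,"z": 0.04,"rx": 0,"ry": 0,"rz": 0,"hand": 0.02},
    {"x": 0.02,"y": 0.0165,"z": 0.04,"rx": 0,"ry": 0,"rz": 0,"hand": 0.02},
    {"x": 0.04,"y": 0.035,"z": 0,"rx": 0,"ry": 0,"rz": 0,"hand": 0.02},
    {"x": 0.045,"y": 0.038,"z": 0,"rx": 0,"ry": 0,"rz": 0,"hand": 0.02},
    {"x": 0.03,"y": 0.025,"z": 0,"rx": 0,"ry": 0,"rz": 0,"hand": 0.02},
    {"x": 0.0137,"y": 0.01,"z": 0,"rx": 0,"ry": 0,"rz": 0,"hand": 0.02},
  ],
)

```text
time: 4.3
tool_pos: [0.5778, -0.0738, 0.1615]
ee_rot: [-1.571, -0.0, -1.775]
wrist_force: [-0.3, -0.2, -1.3]
width: 0.0278
```

play_rows(
  steps=[
    {"x": 0,"y": 0,"z": -0.02,"rx": 0,"ry": 0,"rz": 0,"hand": 0.02},
    {"x": 0,"y": 0,"z": -0.02,"rx": 0,"ry": 0,"rz": 0,"hand": 0.02},
    {"x": 0,"y": 0,"z": -0.01,"rx": 0,"ry": 0,"rz": 0,"hand": 0.02},
    {"x": 0,"y": 0,"z": 0,"rx": 0,"ry": 0,"rz": 0,"hand": 0.02},
    {"x": 0,"y": 0,"z": 0,"rx": 0,"ry": 0,"rz": 0,"hand": 0.02},
  ],
)

```text
time: 4.92
tool_pos: [0.5772, -0.0757, 0.1126]
ee_rot: [-1.569, -0.0, -1.778]
wrist_force: [0.4, -0.0, -1.0]
width: 0.028
```

Run:
```python
from m import *
s=shot('wrist','w4.png'); s=shot('scene'); 
cv2.imwrite('pics/s4.png',cv2.resize(cv2.cvtColor(s['color'],cv2.COLOR_RGB2BGR)[110:260,200:400],None,fx=4,fy=4,interpolation=cv2.INTER_CUBIC))
o=robot.get_obs(); print(o['tool_pos'],o['time'],o['width'])
```

```text
[ 0.57734914 -0.07559336  0.11276424] 5.025 0.02775997998021545
```

View pics/w4.png

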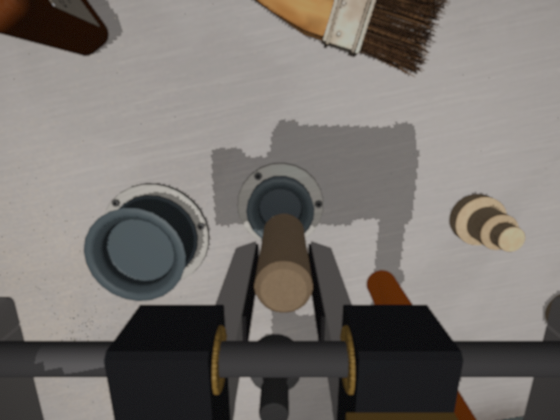

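View pics/s4.png

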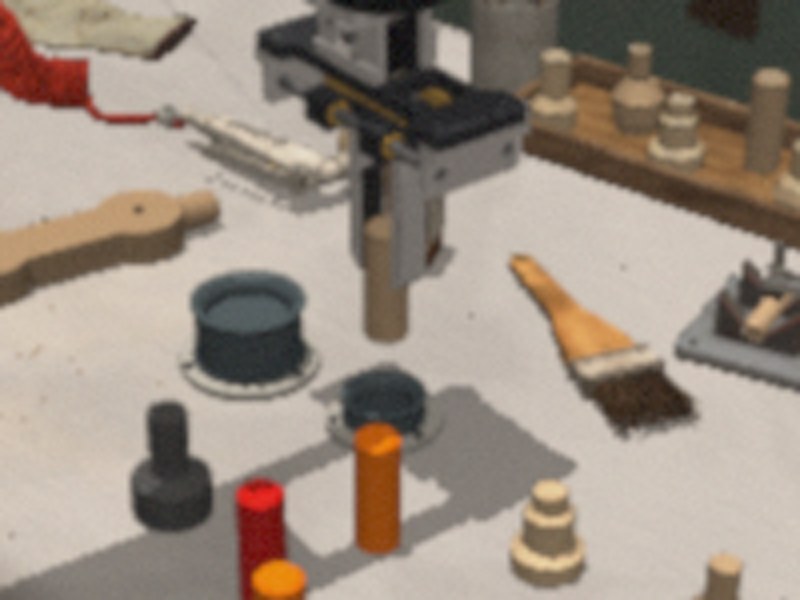

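Run:
```python
from m import *
s=shot('wrist'); W=pts(s)
p=[plane(s,u,v,.004) for u,v in [(238,203),(323,203),(280,164),(252,174),(309,175)]]
P=np.array(p)[:,:2]; print(P.round(4))
# circle fit
A=np.c_[2*P,np.ones(len(P))]; c=np.linalg.lstsq(A,(P**2).sum(1),rcond=None)[0]; print('fit',c[:2],np.sqrt(c[2]+c[:2]@c[:2]))
# wide seat rim (z .05): left86 right186 top ~207 bottom 299
P=np.array([plane(s,u,v,.05) for u,v in [(86,250),(186,253),(100,222),(170,222),(135,208),(137,299),(110,290),(165,288)]])[:,:2]
A=np.c_[2*P,np.ones(len(P))]; c=np.linalg.lstsq(A,(P**2).sum(1),rcond=None)[0]; print('wide',c[:2],np.sqrt(c[2]+c[:2]@c[:2]))
# held core top circle
m=(np.abs(W[...,2]-.148)<.012); n,l,st,cc=cv2.connectedComponentsWithStats(m.astype(np.uint8)); k=l[285,285]; print(W[285,285],st[k],cc[k],plane(s,*cc[k],W[285,285,2]))
o=robot.get_obs(); print(o['tool_pos'],o['time'])
```

```text
[[ 0.5874 -0.0375]
 [ 0.572  -0.1104]
 [ 0.6134 -0.0807]
 [ 0.6099 -0.0554]
 [ 0.599  -0.103 ]]
fit [ 0.57673549 -0.07320518] 0.03740104211728833
wide [0.5744162  0.04054494] 0.037731806968125225
[ 0.57954731 -0.07714166  0.14974033] [ 224  251  120   62 4338] [283.47833103 278.94559705] [ 0.5827521  -0.07709079  0.14974033]
[ 0.57732264 -0.07552837  0.1126454 ] 5.075
```

play_rows(
  steps=[
    {"x": -0.001,"y": 0.0015,"z": -0.015,"rx": 0,"ry": 0,"rz": 0,"hand": 0.02},
    {"x": 0,"y": 0,"z": -0.015,"rx": 0,"ry": 0,"rz": 0,"hand": 0.02},
    {"x": 0,"y": 0,"z": -0.01,"rx": 0,"ry": 0,"rz": 0,"hand": 0.02},
    {"x": 0,"y": 0,"z": -0.005,"rx": 0,"ry": 0,"rz": 0,"hand": 0.02},
    {"x": 0,"y": 0,"z": -0.004,"rx": 0,"ry": 0,"rz": 0,"hand": 0.02},
    {"x": 0,"y": 0,"z": -0.004,"rx": 0,"ry": 0,"rz": 0,"hand": 0.02},
    {"x": 0,"y": 0,"z": -0.003,"rx": 0,"ry": 0,"rz": 0,"hand": 0.02},
    {"x": 0,"y": 0,"z": 0,"rx": 0,"ry": 0,"rz": 0,"hand": 0.02},
  ],
)

```text
time: 6.08
tool_pos: [0.5757, -0.0738, 0.0554]
ee_rot: [-1.571, -0.0, -1.777]
wrist_force: [-0.2, -0.8, -0.7]
width: 0.0276
```

Run:
```python
from m import *
s=shot('scene'); 
cv2.imwrite('pics/s5.png',cv2.resize(cv2.cvtColor(s['color'],cv2.COLOR_RGB2BGR)[140:240,220:380],None,fx=5,fy=5,interpolation=cv2.INTER_CUBIC))
o=robot.get_obs(); print(o['tool_pos'],o['time'],o['width'],o['wrist_force'],o['wrist_torque'])
```

```text
[ 0.5758393  -0.07378546  0.05558066] 6.125 0.02822699878620901 [-0.15781601 -0.02864187 -1.32449123] [-0.00054394  0.0147397  -0.05840716]
```

View pics/s5.png

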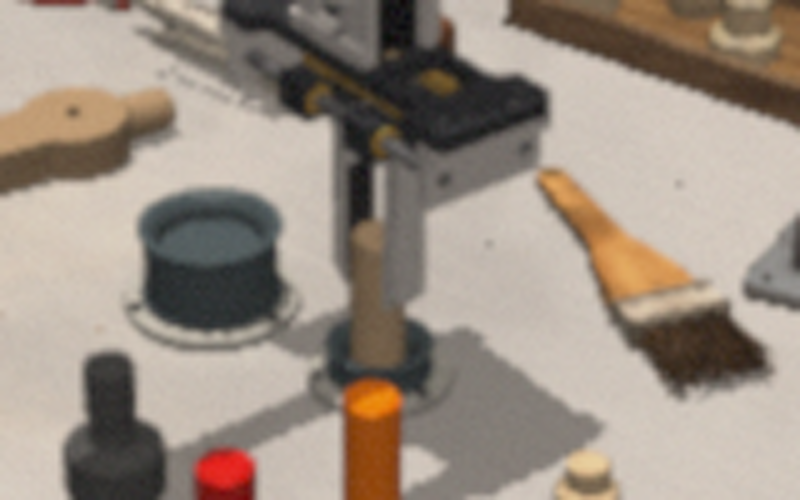

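The core has entered the cup at (377,350), centred. I'll go down softly.

play_rows(
  steps=[
    {"x": 0,"y": 0,"z": -0.002,"rx": 0,"ry": 0,"rz": 0,"hand": 0.02},
    {"x": 0,"y": 0,"z": -0.002,"rx": 0,"ry": 0,"rz": 0,"hand": 0.02},
    {"x": 0,"y": 0,"z": -0.001,"rx": 0,"ry": 0,"rz": 0,"hand": 0.02},
    {"x": 0,"y": 0,"z": -0.001,"rx": 0,"ry": 0,"rz": 0,"hand": 0.02},
    {"x": 0,"y": 0,"z": 0,"rx": 0,"ry": 0,"rz": 0,"hand": 0.02},
  ],
)

```text
time: 6.75
tool_pos: [0.5758, -0.0738, 0.0496]
ee_rot: [-1.571, -0.0, -1.777]
wrist_force: [-0.4, 0.6, -0.1]
width: 0.0279
```

play_rows(
  steps=[
    {"x": 0,"y": 0,"z": -0.0005,"rx": 0,"ry": 0,"rz": 0,"hand": 0.02},
    {"x": 0,"y": 0,"z": -0.0005,"rx": 0,"ry": 0,"rz": 0,"hand": 0.02},
    {"x": 0,"y": 0,"z": 0,"rx": 0,"ry": 0,"rz": 0,"hand": 0.02},
  ],
)

```text
time: 7.12
tool_pos: [0.576, -0.0738, 0.0495]
ee_rot: [-1.57, -0.0, -1.777]
wrist_force: [-2.7, 0.7, 5.2]
width: 0.0283
```

In contact at 5 N, so I'll release and rise.

play_rows(
  steps=[
    {"x": 0,"y": 0,"z": 0.0005,"rx": 0,"ry": 0,"rz": 0,"hand": 0.03},
    {"x": 0,"y": 0,"z": 0,"rx": 0,"ry": 0,"rz": 0,"hand": 0.04},
    {"x": 0,"y": 0,"z": 0,"rx": 0,"ry": 0,"rz": 0,"hand": 0.05},
    {"x": 0,"y": 0,"z": 0,"rx": 0,"ry": 0,"rz": 0,"hand": 0.05},
    {"x": 0,"y": 0,"z": 0.02,"rx": 0,"ry": 0,"rz": 0,"hand": 0.05},
    {"x": 0,"y": 0,"z": 0.03,"rx": 0,"ry": 0,"rz": 0,"hand": 0.05},
    {"x": 0,"y": 0,"z": 0.05,"rx": 0,"ry": 0,"rz": 0,"hand": 0.05},
  ],
)

```text
time: 8.0
tool_pos: [0.5743, -0.0734, 0.1476]
ee_rot: [-1.576, 0.0, -1.777]
wrist_force: [0.4, -0.9, 0.1]
width: 0.0498
```

Run:
```python
from m import *
s=shot('wrist','w6.png'); W=pts(s)
o=robot.get_obs(); print(o['tool_pos'],o['time'],o['width'],o['wrist_force'])
```

```text
[ 0.57887505 -0.07443628  0.15765424] 8.05 0.04993409687151816 [ 1.77118751 -0.27531412  4.29692948]
```

View pics/w6.png

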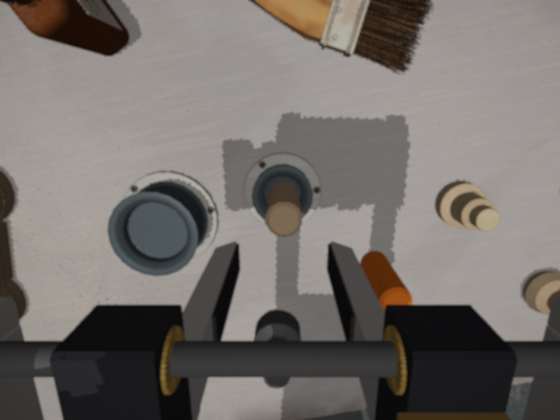

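The straight core stands upright in the narrow seat, top at (284,217). Next, the squat core.

play_rows(
  steps=[
    {"x": -0.015,"y": -0.0235,"z": 0,"rx": 0,"ry": 0,"rz": 0,"hand": 0.06},
    {"x": -0.03,"y": -0.046,"z": 0,"rx": 0,"ry": 0,"rz": 0,"hand": 0.06},
    {"x": -0.035,"y": -0.05,"z": 0,"rx": 0,"ry": 0,"rz": 0,"hand": 0.06},
    {"x": -0.035,"y": -0.05,"z": 0,"rx": 0,"ry": 0,"rz": 0,"hand": 0.06},
    {"x": -0.03,"y": -0.05,"z": 0,"rx": 0,"ry": 0,"rz": 0,"hand": 0.06},
    {"x": -0.0155,"y": -0.029,"z": 0,"rx": 0,"ry": 0,"rz": 0,"hand": 0.06},
    {"x": 0,"y": 0,"z": -0.03,"rx": 0,"ry": 0,"rz": 0,"hand": 0.06},
    {"x": 0,"y": 0,"z": -0.02,"rx": 0,"ry": 0,"rz": 0,"hand": 0.06},
  ],
)

```text
time: 9.05
tool_pos: [0.4146, -0.3227, 0.0979]
ee_rot: [-1.571, 0.0, -1.779]
wrist_force: [0.0, -0.7, -0.5]
width: 0.0598
```

play_rows(
  steps=[
    {"x": 0,"y": 0,"z": 0,"rx": 0,"ry": 0,"rz": 0,"hand": 0.06},
    {"x": 0,"y": 0,"z": 0,"rx": 0,"ry": 0,"rz": 0,"hand": 0.06},
  ],
)

```text
time: 9.3
tool_pos: [0.4158, -0.3226, 0.0999]
ee_rot: [-1.57, -0.001, -1.777]
wrist_force: [0.0, -0.0, 0.5]
width: 0.0601
```

Run:
```python
from m import *
s=shot('wrist','w7.png'); W=pts(s)
a,bb,r,ar=blob(s,W,285,270,.05,rad=60,tol=.004);print(a,bb)
o=robot.get_obs(); print(o['tool_pos'],o['time'],o['width'],o['wrist_force'])
```

```text
[ 0.41640149 -0.32400424  0.05      ] [ 0.41661246 -0.32401824  0.05      ]
[ 0.41596766 -0.32270745  0.10027073] 9.35 0.05990030923101485 [-0.14765075  0.11184712 -0.20507037]
```

View pics/w7.png

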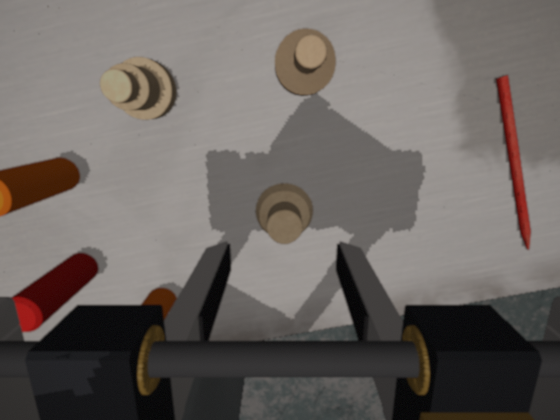

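The squat core's neck at (284,225) is centred between the fingers. I'll descend so the tips stay above the shoulder.

play_rows(
  steps=[
    {"x": 0,"y": -0.0005,"z": -0.03,"rx": 0,"ry": 0,"rz": 0,"hand": 0.06},
    {"x": 0,"y": 0,"z": -0.02,"rx": 0,"ry": 0,"rz": 0,"hand": 0.06},
    {"x": 0,"y": 0,"z": -0.01,"rx": 0,"ry": 0,"rz": 0,"hand": 0.06},
    {"x": 0,"y": 0,"z": -0.0065,"rx": 0,"ry": 0,"rz": 0,"hand": 0.06},
    {"x": 0,"y": 0,"z": 0,"rx": 0,"ry": 0,"rz": 0,"hand": 0.06},
    {"x": 0,"y": 0,"z": 0,"rx": 0,"ry": 0,"rz": 0,"hand": 0.04},
  ],
)

```text
time: 10.1
tool_pos: [0.4158, -0.3232, 0.0334]
ee_rot: [-1.569, -0.001, -1.777]
wrist_force: [0.5, 0.1, -0.4]
width: 0.0533
```

play_rows(
  steps=[
    {"x": 0,"y": 0,"z": 0,"rx": 0,"ry": 0,"rz": 0,"hand": 0.03},
    {"x": 0,"y": 0,"z": 0,"rx": 0,"ry": 0,"rz": 0,"hand": 0.018},
    {"x": 0,"y": 0,"z": 0,"rx": 0,"ry": 0,"rz": 0,"hand": 0.018},
    {"x": 0,"y": 0,"z": 0,"rx": 0,"ry": 0,"rz": 0,"hand": 0.018},
    {"x": 0,"y": 0,"z": 0,"rx": 0,"ry": 0,"rz": 0,"hand": 0.018},
  ],
)

```text
time: 10.72
tool_pos: [0.4153, -0.3229, 0.0327]
ee_rot: [-1.571, -0.0, -1.777]
wrist_force: [0.3, -0.8, 2.0]
width: 0.0251
```

play_rows(
  steps=[
    {"x": 0,"y": 0,"z": 0.01,"rx": 0,"ry": 0,"rz": 0,"hand": 0.018},
    {"x": 0,"y": 0,"z": 0.03,"rx": 0,"ry": 0,"rz": 0,"hand": 0.018},
    {"x": 0,"y": 0,"z": 0.045,"rx": 0,"ry": 0,"rz": 0,"hand": 0.018},
    {"x": 0,"y": 0,"z": 0.035,"rx": 0,"ry": 0,"rz": 0,"hand": 0.018},
    {"x": 0.01,"y": 0.0235,"z": 0.01,"rx": 0,"ry": 0,"rz": 0,"hand": 0.018},
    {"x": 0.02,"y": 0.045,"z": 0,"rx": 0,"ry": 0,"rz": 0,"hand": 0.018},
    {"x": 0.022,"y": 0.055,"z": 0,"rx": 0,"ry": 0,"rz": 0,"hand": 0.018},
    {"x": 0.022,"y": 0.055,"z": 0,"rx": 0,"ry": 0,"rz": 0,"hand": 0.018},
  ],
)

```text
time: 11.72
tool_pos: [0.4897, -0.1428, 0.1631]
ee_rot: [-1.57, -0.0, -1.778]
wrist_force: [0.3, -0.6, -0.9]
width: 0.0253
```

play_rows(
  steps=[
    {"x": 0.022,"y": 0.055,"z": 0,"rx": 0,"ry": 0,"rz": 0,"hand": 0.018},
    {"x": 0.022,"y": 0.055,"z": 0,"rx": 0,"ry": 0,"rz": 0,"hand": 0.018},
    {"x": 0.02,"y": 0.045,"z": 0,"rx": 0,"ry": 0,"rz": 0,"hand": 0.018},
    {"x": 0.019,"y": 0.03,"z": -0.01,"rx": 0,"ry": 0,"rz": 0,"hand": 0.018},
    {"x": 0,"y": 0,"z": -0.03,"rx": 0,"ry": 0,"rz": 0,"hand": 0.018},
    {"x": 0,"y": 0,"z": 0,"rx": 0,"ry": 0,"rz": 0,"hand": 0.018},
    {"x": 0,"y": 0,"z": 0,"rx": 0,"ry": 0,"rz": 0,"hand": 0.018},
  ],
)

```text
time: 12.6
tool_pos: [0.5725, 0.0404, 0.1235]
ee_rot: [-1.57, 0.0, -1.778]
wrist_force: [-0.6, 0.4, -0.8]
width: 0.0251
```

Run:
```python
from m import *
s=shot('wrist','w8.png'); s=shot('scene'); 
cv2.imwrite('pics/s8.png',cv2.resize(cv2.cvtColor(s['color'],cv2.COLOR_RGB2BGR)[120:240,200:360],None,fx=5,fy=5,interpolation=cv2.INTER_CUBIC))
o=robot.get_obs(); print(o['tool_pos'],o['time'],o['width'],o['wrist_force'])
```

```text
[0.57308398 0.04020706 0.12434899] 12.7 0.024677922526504067 [-0.90863519  0.04102716 -1.01715902]
```

View pics/w8.png

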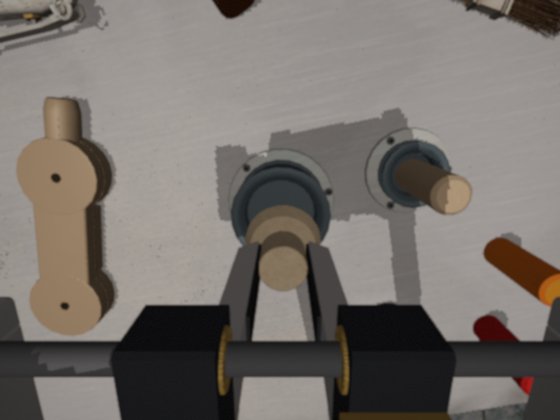

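View pics/s8.png

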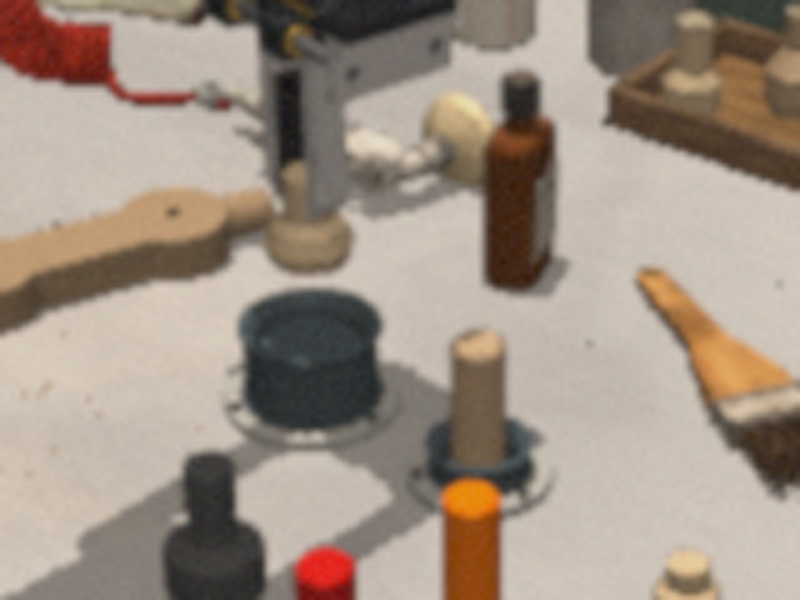

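Run:
```python
from m import *
s=shot('wrist')
P=np.array([plane(s,u,v,.05) for u,v in [(231,210),(330,210),(281,162),(243,180),(317,180),(240,238)]])[:,:2]
A=np.c_[2*P,np.ones(len(P))]; c=np.linalg.lstsq(A,(P**2).sum(1),rcond=None)[0]; print('wide',c[:2],np.sqrt(c[2]+c[:2]@c[:2]))
print(plane(s,284,266,.1415))  # neck top
```

```text
wide [0.57739897 0.04136107] 0.03844851219744703
[0.57539916 0.03903656 0.1415    ]
```

play_rows(
  steps=[
    {"x": 0.001,"y": 0.0012,"z": -0.01,"rx": 0,"ry": 0,"rz": 0,"hand": 0.018},
    {"x": 0,"y": 0,"z": -0.013,"rx": 0,"ry": 0,"rz": 0,"hand": 0.018},
    {"x": 0,"y": 0,"z": -0.01,"rx": 0,"ry": 0,"rz": 0,"hand": 0.018},
    {"x": 0,"y": 0,"z": -0.005,"rx": 0,"ry": 0,"rz": 0,"hand": 0.018},
    {"x": 0,"y": 0,"z": -0.004,"rx": 0,"ry": 0,"rz": 0,"hand": 0.018},
    {"x": 0,"y": 0,"z": -0.004,"rx": 0,"ry": 0,"rz": 0,"hand": 0.018},
    {"x": 0,"y": 0,"z": 0,"rx": 0,"ry": 0,"rz": 0,"hand": 0.018},
  ],
)

```text
time: 13.62
tool_pos: [0.5732, 0.042, 0.0763]
ee_rot: [-1.571, -0.0, -1.777]
wrist_force: [-0.5, 0.1, -0.3]
width: 0.025
```

play_rows(
  steps=[
    {"x": 0,"y": 0,"z": -0.002,"rx": 0,"ry": 0,"rz": 0,"hand": 0.018},
    {"x": 0,"y": 0,"z": -0.002,"rx": 0,"ry": 0,"rz": 0,"hand": 0.018},
    {"x": 0,"y": 0,"z": -0.002,"rx": 0,"ry": 0,"rz": 0,"hand": 0.018},
    {"x": 0,"y": 0,"z": -0.001,"rx": 0,"ry": 0,"rz": 0,"hand": 0.018},
    {"x": 0,"y": 0,"z": 0,"rx": 0,"ry": 0,"rz": 0,"hand": 0.018},
  ],
)

```text
time: 14.25
tool_pos: [0.5732, 0.0419, 0.0694]
ee_rot: [-1.571, -0.0, -1.777]
wrist_force: [0.6, -0.3, -1.0]
width: 0.025
```

play_rows(
  steps=[
    {"x": 0,"y": 0,"z": -0.0005,"rx": 0,"ry": 0,"rz": 0,"hand": 0.018},
    {"x": 0,"y": 0,"z": -0.0005,"rx": 0,"ry": 0,"rz": 0,"hand": 0.018},
    {"x": 0,"y": 0,"z": 0,"rx": 0,"ry": 0,"rz": 0,"hand": 0.018},
  ],
)

```text
time: 14.62
tool_pos: [0.5733, 0.042, 0.0687]
ee_rot: [-1.571, -0.0, -1.777]
wrist_force: [-0.4, 0.1, 0.1]
width: 0.0257
```

play_rows(
  steps=[
    {"x": 0,"y": 0,"z": -0.0005,"rx": 0,"ry": 0,"rz": 0,"hand": 0.018},
    {"x": 0,"y": 0,"z": 0,"rx": 0,"ry": 0,"rz": 0,"hand": 0.018},
    {"x": 0,"y": 0,"z": 0,"rx": 0,"ry": 0,"rz": 0,"hand": 0.018},
  ],
)

```text
time: 15.0
tool_pos: [0.5734, 0.0419, 0.0687]
ee_rot: [-1.57, 0.0, -1.777]
wrist_force: [-2.3, -0.8, 5.0]
width: 0.0251
```

play_rows(
  steps=[
    {"x": 0,"y": 0,"z": 0.0005,"rx": 0,"ry": 0,"rz": 0,"hand": 0.028},
    {"x": 0,"y": 0,"z": 0,"rx": 0,"ry": 0,"rz": 0,"hand": 0.038},
    {"x": 0,"y": 0,"z": 0,"rx": 0,"ry": 0,"rz": 0,"hand": 0.046},
    {"x": 0,"y": 0,"z": 0,"rx": 0,"ry": 0,"rz": 0,"hand": 0.046},
    {"x": 0,"y": 0,"z": 0.02,"rx": 0,"ry": 0,"rz": 0,"hand": 0.046},
    {"x": 0,"y": 0,"z": 0.03,"rx": 0,"ry": 0,"rz": 0,"hand": 0.06},
    {"x": 0,"y": 0,"z": 0.04,"rx": 0,"ry": 0,"rz": 0,"hand": 0.07},
  ],
)

```text
time: 15.88
tool_pos: [0.5725, 0.0419, 0.158]
ee_rot: [-1.574, -0.001, -1.777]
wrist_force: [0.2, 0.8, -0.5]
width: 0.0626
```

play_rows(
  steps=[
    {"x": 0.0015,"y": 0.026,"z": 0,"rx": 0,"ry": 0,"rz": -0.02,"hand": 0.075},
    {"x": 0.003,"y": 0.05,"z": 0,"rx": 0,"ry": 0,"rz": -0.03,"hand": 0.075},
    {"x": 0.003,"y": 0.05,"z": 0,"rx": 0,"ry": 0,"rz": -0.03,"hand": 0.075},
    {"x": 0.003,"y": 0.045,"z": 0,"rx": 0,"ry": 0,"rz": -0.033,"hand": 0.075},
    {"x": 0.0015,"y": 0.02,"z": -0.02,"rx": 0,"ry": 0,"rz": 0,"hand": 0.075},
    {"x": 0,"y": 0,"z": 0,"rx": 0,"ry": 0,"rz": 0,"hand": 0.075},
    {"x": 0,"y": 0,"z": 0,"rx": 0,"ry": 0,"rz": 0,"hand": 0.075},
  ],
)

```text
time: 16.75
tool_pos: [0.5851, 0.2313, 0.1376]
ee_rot: [-1.572, -0.002, -1.891]
wrist_force: [-0.6, -0.4, 1.1]
width: 0.0749
```

Run:
```python
from m import *
s=shot('wrist','w9.png'); s=shot('scene'); 
cv2.imwrite('pics/s9.png',cv2.resize(cv2.cvtColor(s['color'],cv2.COLOR_RGB2BGR)[120:240,180:340],None,fx=5,fy=5,interpolation=cv2.INTER_CUBIC))
o=robot.get_obs(); print(o['tool_pos'],o['ee_rot'],o['time'],o['width'],o['wrist_force'])
```

```text
[0.58569943 0.23128628 0.13883026] [-1.57018957e+00 -3.39174429e-04 -1.89185388e+00] 16.85 0.07526122246334528 [ 0.05307371 -0.62603738  0.09723053]
```

View pics/w9.png

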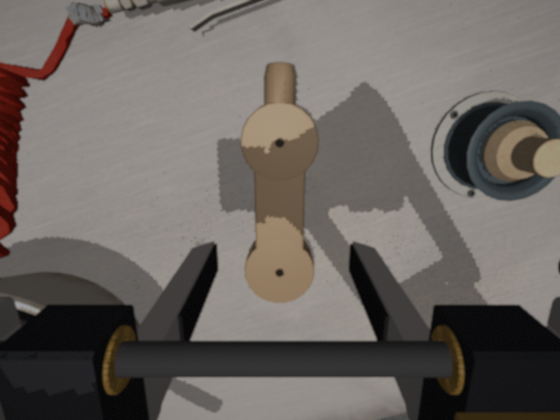

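View pics/s9.png

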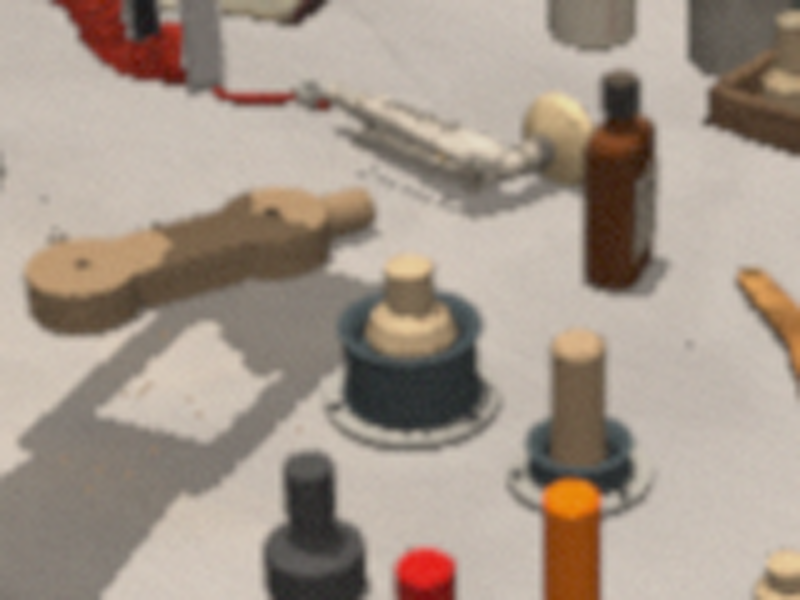

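Both cores stand upright in their seats. The gallery's vent dots are at (280,143) and (279,271), in line with the jaws. I'll compute the offsets.

Run:
```python
from m import *
s=shot('wrist')
a=plane(s,280,143,.028)[:2]; b=plane(s,279.3,271.5,.028)[:2]; e=a-b; print(a,b,(a+b)/2,np.hypot(*e),np.degrees(np.arctan2(e[1],e[0])))
t=shot('top','t9.png'); W=pts(t)
for n,u,v in [('sq',230,200),('st',284,200)]:
    try: print(n,[q.round(4) if hasattr(q,'round') else q for q in blob(t,W,u,v,.086,rad=18,tol=.008)])
    except Exception as ex: print(ex)
```

```text
[0.63725103 0.21662649] [0.52466703 0.25521336] [0.58095903 0.23591993] 0.11901303385069897 -18.918557488037987
sq [array([0.5721, 0.0427, 0.086 ]), array([0.5722, 0.0424, 0.086 ]), 6.445709228515625, np.int32(127)]
st [array([ 0.5734, -0.0731,  0.086 ]), array([ 0.5733, -0.0731,  0.086 ]), 6.842682838439941, np.int32(150)]
```

View pics/t9.png

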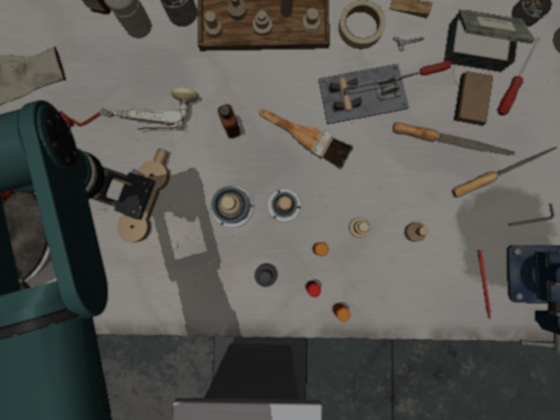

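play_rows(
  steps=[
    {"x": -0.0005,"y": 0.0022,"z": -0.03,"rx": 0,"ry": 0,"rz": 0,"hand": 0.075},
    {"x": 0,"y": 0,"z": -0.04,"rx": 0,"ry": 0,"rz": 0,"hand": 0.075},
    {"x": 0,"y": 0,"z": -0.03,"rx": 0,"ry": 0,"rz": 0,"hand": 0.075},
    {"x": 0,"y": 0,"z": -0.02,"rx": 0,"ry": 0,"rz": 0,"hand": 0.075},
    {"x": 0,"y": 0,"z": -0.008,"rx": 0,"ry": 0,"rz": 0,"hand": 0.075},
    {"x": 0,"y": 0,"z": -0.004,"rx": 0,"ry": 0,"rz": 0,"hand": 0.075},
    {"x": 0,"y": 0,"z": 0,"rx": 0,"ry": 0,"rz": 0,"hand": 0.075},
    {"x": 0,"y": 0,"z": 0,"rx": 0,"ry": 0,"rz": 0,"hand": 0.075},
  ],
)

```text
time: 17.95
tool_pos: [0.5856, 0.2354, 0.0078]
ee_rot: [-1.569, 0.001, -1.89]
wrist_force: [-0.1, -0.4, -0.1]
width: 0.0752
```

play_rows(
  steps=[
    {"x": 0,"y": 0,"z": 0,"rx": 0,"ry": 0,"rz": 0,"hand": 0.06},
    {"x": 0,"y": 0,"z": 0,"rx": 0,"ry": 0,"rz": 0,"hand": 0.05},
    {"x": 0,"y": 0,"z": 0,"rx": 0,"ry": 0,"rz": 0,"hand": 0.036},
    {"x": 0,"y": 0,"z": 0,"rx": 0,"ry": 0,"rz": 0,"hand": 0.036},
    {"x": 0,"y": 0,"z": 0,"rx": 0,"ry": 0,"rz": 0,"hand": 0.036},
    {"x": 0,"y": 0,"z": 0,"rx": 0,"ry": 0,"rz": 0,"hand": 0.036},
  ],
)

```text
time: 18.7
tool_pos: [0.5847, 0.235, 0.0065]
ee_rot: [-1.571, -0.0, -1.89]
wrist_force: [-0.4, -0.6, 0.6]
width: 0.0436
```

play_rows(
  steps=[
    {"x": 0,"y": 0,"z": 0.005,"rx": 0,"ry": 0,"rz": 0,"hand": 0.036},
    {"x": 0,"y": 0,"z": 0.015,"rx": 0,"ry": 0,"rz": 0,"hand": 0.036},
    {"x": 0,"y": 0,"z": 0.03,"rx": 0,"ry": 0,"rz": 0,"hand": 0.036},
    {"x": 0,"y": 0,"z": 0.04,"rx": 0,"ry": 0,"rz": 0,"hand": 0.036},
    {"x": 0,"y": 0,"z": 0.03,"rx": 0,"ry": 0,"rz": 0,"hand": 0.036},
    {"x": 0,"y": 0,"z": 0.01,"rx": 0,"ry": 0,"rz": 0,"hand": 0.036},
    {"x": 0,"y": 0,"z": 0,"rx": 0,"ry": 0,"rz": 0,"hand": 0.036},
  ],
)

```text
time: 19.58
tool_pos: [0.5849, 0.2352, 0.137]
ee_rot: [-1.57, 0.001, -1.89]
wrist_force: [-0.1, -0.5, -4.6]
width: 0.044
```

Run:
```python
from m import *
s=shot('wrist','w10.png'); s=shot('scene','s10.png'); 
o=robot.get_obs(); print(o['tool_pos'],o['ee_rot'],o['time'],o['width'],o['wrist_force'],o['wrist_torque'],o['joint_positions'])
```

```text
[0.58377965 0.2348628  0.13453113] [-1.57362646 -0.00198785 -1.88998109] 19.675 0.04394831506722798 [-0.2311181   0.04116399 -5.45425336] [ 0.05950892 -0.02881589 -0.0041581 ] [ 2.92431429e-01  2.88078290e-01  1.27718570e+00 -2.45531566e-06
  1.57978716e+00  2.18241532e+00]
```

View pics/s10.png

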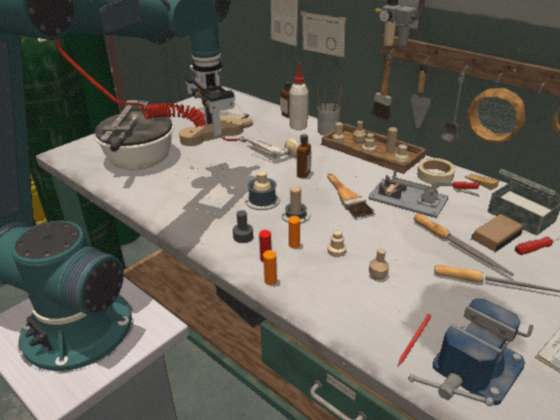

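View pics/w10.png

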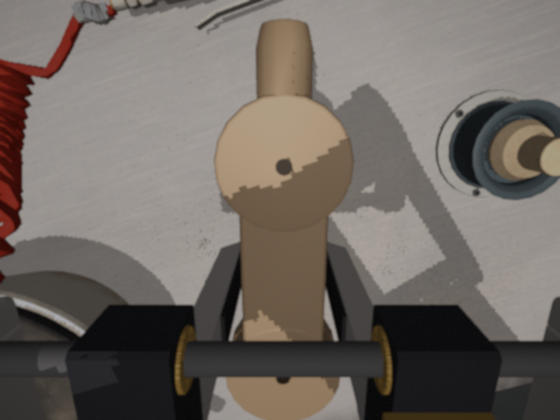

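The gallery hangs level in the grip, front dot at (284,166). I'll rotate it to bring the nose to +y, then carry.

play_rows(
  steps=[
    {"x": 0,"y": 0,"z": 0.005,"rx": 0,"ry": 0,"rz": 0.08,"hand": 0.036},
    {"x": 0,"y": 0,"z": 0.005,"rx": 0,"ry": 0,"rz": 0.15,"hand": 0.036},
    {"x": 0,"y": 0,"z": 0,"rx": 0,"ry": 0,"rz": 0.17,"hand": 0.036},
    {"x": 0,"y": 0,"z": 0,"rx": 0,"ry": 0,"rz": 0.17,"hand": 0.036},
    {"x": 0,"y": 0,"z": 0,"rx": 0,"ry": 0,"rz": 0.17,"hand": 0.036},
    {"x": 0,"y": 0,"z": 0,"rx": 0,"ry": 0,"rz": 0.17,"hand": 0.036},
    {"x": 0,"y": 0,"z": 0,"rx": 0,"ry": 0,"rz": 0.17,"hand": 0.036},
    {"x": 0,"y": 0,"z": 0,"rx": 0,"ry": 0,"rz": 0.17,"hand": 0.036},
  ],
)

```text
time: 20.68
tool_pos: [0.5837, 0.2348, 0.1438]
ee_rot: [-1.574, 0.003, -0.634]
wrist_force: [-0.4, -0.4, -4.1]
width: 0.0437
```

play_rows(
  steps=[
    {"x": 0,"y": 0,"z": 0,"rx": 0,"ry": 0,"rz": 0.17,"hand": 0.036},
    {"x": 0,"y": 0,"z": 0,"rx": 0,"ry": 0,"rz": 0.17,"hand": 0.036},
    {"x": 0,"y": 0,"z": 0,"rx": 0,"ry": 0,"rz": 0.17,"hand": 0.036},
    {"x": 0,"y": 0,"z": 0,"rx": 0,"ry": 0,"rz": 0.14,"hand": 0.036},
    {"x": 0,"y": 0,"z": 0,"rx": 0,"ry": 0,"rz": 0,"hand": 0.036},
    {"x": 0,"y": 0,"z": 0,"rx": 0,"ry": 0,"rz": 0,"hand": 0.036},
  ],
)

```text
time: 21.42
tool_pos: [0.5842, 0.235, 0.1452]
ee_rot: [-1.571, 0.002, 0.008]
wrist_force: [-0.0, -0.1, -4.7]
width: 0.0437
```

play_rows(
  steps=[
    {"x": -0.001,"y": -0.02,"z": 0,"rx": 0,"ry": 0,"rz": 0,"hand": 0.036},
    {"x": -0.002,"y": -0.045,"z": 0,"rx": 0,"ry": 0,"rz": 0,"hand": 0.036},
    {"x": -0.002,"y": -0.05,"z": 0,"rx": 0,"ry": 0,"rz": 0,"hand": 0.036},
    {"x": -0.002,"y": -0.05,"z": 0,"rx": 0,"ry": 0,"rz": 0,"hand": 0.036},
    {"x": -0.002,"y": -0.045,"z": 0,"rx": 0,"ry": 0,"rz": 0,"hand": 0.036},
    {"x": -0.0012,"y": -0.036,"z": 0,"rx": 0,"ry": 0,"rz": 0,"hand": 0.036},
    {"x": 0,"y": 0,"z": 0,"rx": 0,"ry": 0,"rz": 0,"hand": 0.036},
    {"x": 0,"y": 0,"z": -0.02,"rx": 0,"ry": 0,"rz": 0,"hand": 0.036},
  ],
)

```text
time: 22.42
tool_pos: [0.5757, -0.012, 0.1287]
ee_rot: [-1.571, -0.005, 0.008]
wrist_force: [0.4, 0.2, -4.1]
width: 0.0438
```

play_rows(
  steps=[
    {"x": 0,"y": 0,"z": 0,"rx": 0,"ry": 0,"rz": 0,"hand": 0.036},
    {"x": 0,"y": 0,"z": 0,"rx": 0,"ry": 0,"rz": 0,"hand": 0.036},
    {"x": 0,"y": 0,"z": 0,"rx": 0,"ry": 0,"rz": 0,"hand": 0.036},
  ],
)

```text
time: 22.8
tool_pos: [0.5751, -0.0106, 0.1275]
ee_rot: [-1.571, -0.002, 0.01]
wrist_force: [0.6, 0.2, -4.1]
width: 0.0432
```

Run:
```python
from m import *
w=shot('wrist','w11.png'); t=shot('top','t11.png'); s=shot('scene'); 
cv2.imwrite('pics/s11.png',cv2.resize(cv2.cvtColor(s['color'],cv2.COLOR_RGB2BGR)[110:230,190:350],None,fx=5,fy=5,interpolation=cv2.INTER_CUBIC))
o=robot.get_obs(); print(o['tool_pos'],o['ee_rot'],o['time'],o['width'],o['wrist_force'])
np.savez('w11.npz',**w)
```

```text
[ 0.57491968 -0.01071029  0.12718946] [-1.57097946e+00 -1.21252095e-03  1.03438582e-02] 22.95 0.043834235379125196 [-0.77824467  0.00695629 -3.94271804]
```

View pics/w11.png

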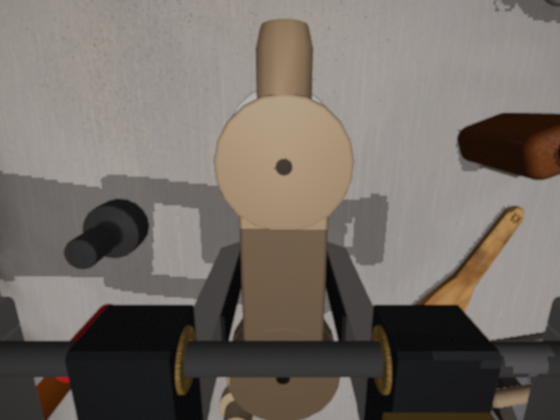

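View pics/s11.png

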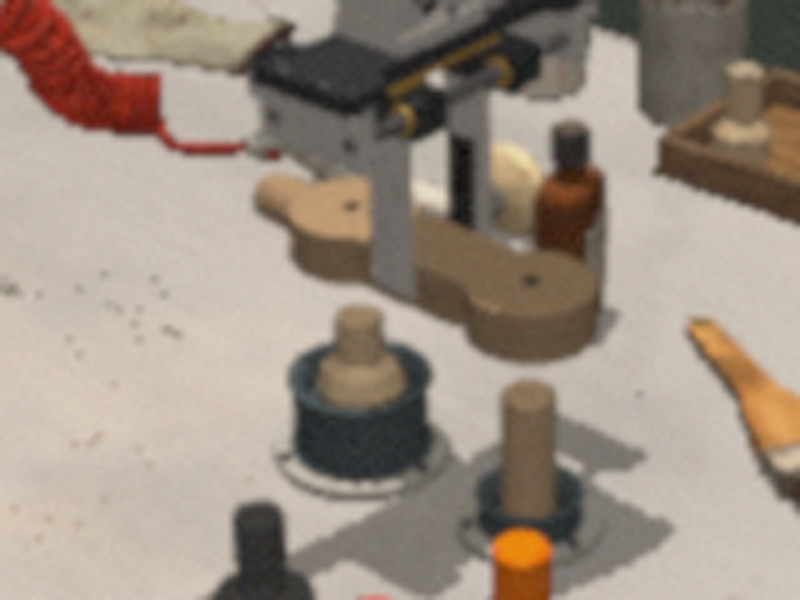

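View pics/t11.png

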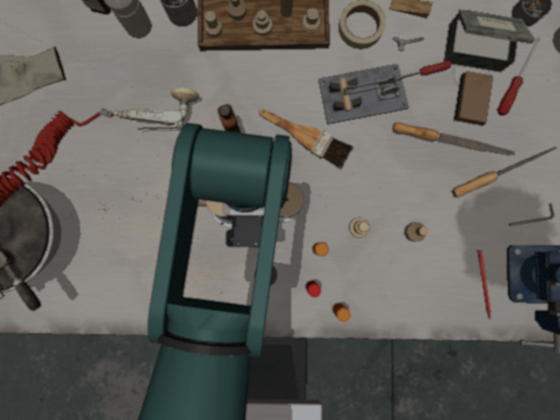

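The gallery hovers over both cores with its nose on the squat side, its dots at (350,206) and (530,280) in the crop and the core tops at (359,317) and (529,390). I'll check registration and level.

Run:
```python
from m import *
s=shot('scene'); W=pts(s); w=dict(np.load('w11.npz')); Ww=pts(w)
g=cv2.cvtColor(s['color'],cv2.COLOR_RGB2GRAY)
def dot(u,v,h):
    p=255-g[v-3:v+4,u-4:u+5].astype(float); p=np.clip(p-np.percentile(p,70)-5,0,None); vv,uu=np.mgrid[v-3:v+4,u-4:u+5]
    return plane(s,(uu*p).sum()/p.sum(),(vv*p).sum()/p.sum(),h)
h=.127-.0065+.028
d=[dot(260,151,h),dot(296,166,h)]; print('dots',d)
for n,u,v in [('sq',262,173),('st',296,188)]: print(n,[q.round(4) if hasattr(q,'round') else q for q in blob(s,W,u,v,.086,rad=9,tol=.005)])
# level from wrist depth: fit plane on bosses/waist top
m=np.abs(Ww[...,2]-h)<.008; m[:, :235]=0; m[:,335:]=0; m[:100]=0; m[300:]=0
P=Ww[m]; A=np.c_[P[:,:2]-P[:,:2].mean(0),np.ones(len(P))]; c=np.linalg.lstsq(A,P[:,2],rcond=None)[0]; print('slope x,y,z',c,len(P))
m=np.abs(W[...,2]-h)<.012; vv,uu=np.where(m); k=(uu>245)&(uu<320)&(vv>140)&(vv<180); 
P=W[vv[k],uu[k]]; A=np.c_[P[:,:2]-P[:,:2].mean(0),np.ones(len(P))]; c=np.linalg.lstsq(A,P[:,2],rcond=None)[0]; print('scene slope',c,len(P))
```

```text
dots [array([0.57622361, 0.04112653, 0.1485    ]), array([ 0.57345894, -0.07535355,  0.1485    ])]
sq [array([0.5689, 0.0415, 0.086 ]), array([0.567 , 0.0402, 0.086 ]), 4.638236999511719, np.int32(49)]
st [array([ 0.5696, -0.0764,  0.086 ]), array([ 0.5696, -0.0761,  0.086 ]), 5.2202534675598145, np.int32(56)]
slope x,y,z [0.0019859  0.00620277 0.14889788] 18799
scene slope [0.08438089 0.00915063 0.14777311] 974
```

play_rows(
  steps=[
    {"x": -0.0015,"y": 0,"z": -0.01,"rx": 0,"ry": 0,"rz": 0,"hand": 0.036},
    {"x": 0,"y": 0,"z": -0.01,"rx": 0,"ry": 0,"rz": 0,"hand": 0.036},
    {"x": 0,"y": 0,"z": -0.006,"rx": 0,"ry": 0,"rz": 0,"hand": 0.036},
    {"x": 0,"y": 0,"z": -0.004,"rx": 0,"ry": 0,"rz": 0,"hand": 0.036},
    {"x": 0,"y": 0,"z": -0.003,"rx": 0,"ry": 0,"rz": 0,"hand": 0.036},
    {"x": 0,"y": 0,"z": 0,"rx": 0,"ry": 0,"rz": 0,"hand": 0.036},
    {"x": 0,"y": 0,"z": 0,"rx": 0,"ry": 0,"rz": 0,"hand": 0.036},
  ],
)

```text
time: 23.88
tool_pos: [0.5733, -0.0109, 0.0939]
ee_rot: [-1.571, -0.001, 0.01]
wrist_force: [0.1, -1.3, -4.9]
width: 0.0439
```

Run:
```python
from m import *
s=shot('scene'); 
cv2.imwrite('pics/s12.png',cv2.resize(cv2.cvtColor(s['color'],cv2.COLOR_RGB2BGR)[130:230,220:340],None,fx=6,fy=6,interpolation=cv2.INTER_CUBIC))
o=robot.get_obs(); print(o['tool_pos'],o['ee_rot'],o['time'],o['width'],o['wrist_force'])
```

```text
[ 0.57332603 -0.01089384  0.09389415] [-1.57089747e+00 -8.10136726e-04  9.96368944e-03] 23.925 0.043518622893647316 [ 0.36938631 -0.59534471 -3.68724435]
```

View pics/s12.png

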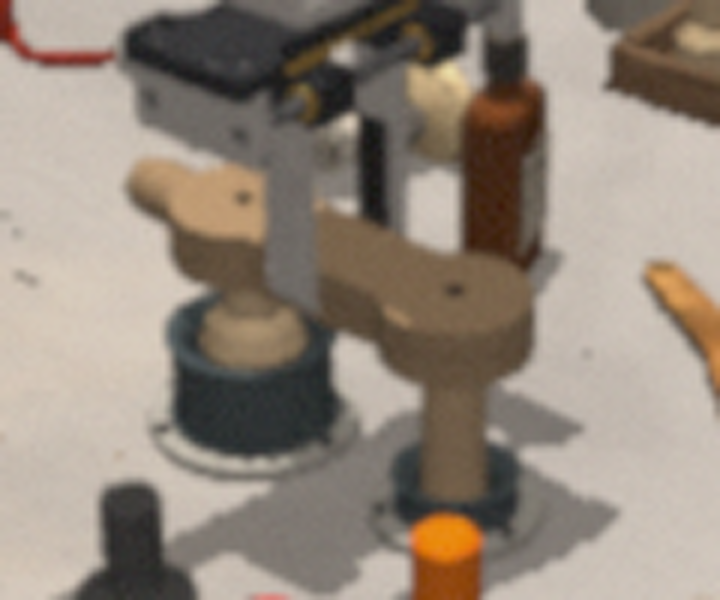

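The gallery's bosses sit squarely over both cores (dots at (243,197) and (455,290)), about 9 mm to go.

play_rows(
  steps=[
    {"x": 0,"y": 0,"z": -0.002,"rx": 0,"ry": 0,"rz": 0,"hand": 0.036},
    {"x": 0,"y": 0,"z": -0.002,"rx": 0,"ry": 0,"rz": 0,"hand": 0.036},
    {"x": 0,"y": 0,"z": -0.002,"rx": 0,"ry": 0,"rz": 0,"hand": 0.036},
    {"x": 0,"y": 0,"z": -0.001,"rx": 0,"ry": 0,"rz": 0,"hand": 0.036},
    {"x": 0,"y": 0,"z": -0.001,"rx": 0,"ry": 0,"rz": 0,"hand": 0.036},
    {"x": 0,"y": 0,"z": 0,"rx": 0,"ry": 0,"rz": 0,"hand": 0.036},
  ],
)

```text
time: 24.68
tool_pos: [0.573, -0.0109, 0.0854]
ee_rot: [-1.571, 0.0, 0.01]
wrist_force: [-0.1, 0.2, -3.7]
width: 0.0438
```

play_rows(
  steps=[
    {"x": 0,"y": 0,"z": -0.0005,"rx": 0,"ry": 0,"rz": 0,"hand": 0.036},
    {"x": 0,"y": 0,"z": -0.0005,"rx": 0,"ry": 0,"rz": 0,"hand": 0.036},
    {"x": 0,"y": 0,"z": 0,"rx": 0,"ry": 0,"rz": 0,"hand": 0.036},
  ],
)

```text
time: 25.05
tool_pos: [0.5731, -0.0109, 0.0847]
ee_rot: [-1.571, -0.0, 0.01]
wrist_force: [0.9, 0.5, -3.6]
width: 0.0436
```

play_rows(
  steps=[
    {"x": 0,"y": 0,"z": -0.0005,"rx": 0,"ry": 0,"rz": 0,"hand": 0.036},
    {"x": 0,"y": 0,"z": -0.0005,"rx": 0,"ry": 0,"rz": 0,"hand": 0.036},
    {"x": 0,"y": 0,"z": 0,"rx": 0,"ry": 0,"rz": 0,"hand": 0.036},
  ],
)

```text
time: 25.42
tool_pos: [0.5733, -0.0109, 0.0845]
ee_rot: [-1.571, -0.001, 0.01]
wrist_force: [-1.4, 0.6, 1.8]
width: 0.0438
```

Contact: the load has moved onto the cores. Releasing.

play_rows(
  steps=[
    {"x": 0,"y": 0,"z": 0,"rx": 0,"ry": 0,"rz": 0,"hand": 0.045},
    {"x": 0,"y": 0,"z": 0,"rx": 0,"ry": 0,"rz": 0,"hand": 0.055},
    {"x": 0,"y": 0,"z": 0,"rx": 0,"ry": 0,"rz": 0,"hand": 0.068},
    {"x": 0,"y": 0,"z": 0,"rx": 0,"ry": 0,"rz": 0,"hand": 0.068},
    {"x": 0,"y": 0,"z": 0.01,"rx": 0,"ry": 0,"rz": 0,"hand": 0.068},
    {"x": 0,"y": 0,"z": 0.03,"rx": 0,"ry": 0,"rz": 0,"hand": 0.068},
    {"x": 0,"y": 0,"z": 0.04,"rx": 0,"ry": 0,"rz": 0,"hand": 0.068},
    {"x": -0.01,"y": 0,"z": 0.02,"rx": 0,"ry": 0,"rz": 0,"hand": 0.068},
  ],
)

```text
time: 26.42
tool_pos: [0.5642, -0.011, 0.1868]
ee_rot: [-1.571, -0.005, 0.01]
wrist_force: [1.0, -0.2, 1.3]
width: 0.0679
```

Run:
```python
from m import *
w=shot('wrist','w13.png'); s=shot('scene'); np.savez('w13.npz',**w)
cv2.imwrite('pics/s13.png',cv2.resize(cv2.cvtColor(s['color'],cv2.COLOR_RGB2BGR)[130:230,220:340],None,fx=6,fy=6,interpolation=cv2.INTER_CUBIC))
o=robot.get_obs(); print(o['tool_pos'],o['ee_rot'],o['time'],o['width'],o['wrist_force'])
```

```text
[ 0.56379186 -0.01100448  0.18709016] [-1.57166803 -0.00603008  0.01004113] 26.525 0.0679062359405475 [0.20773446 0.34354547 0.81899801]
```

View pics/s13.png

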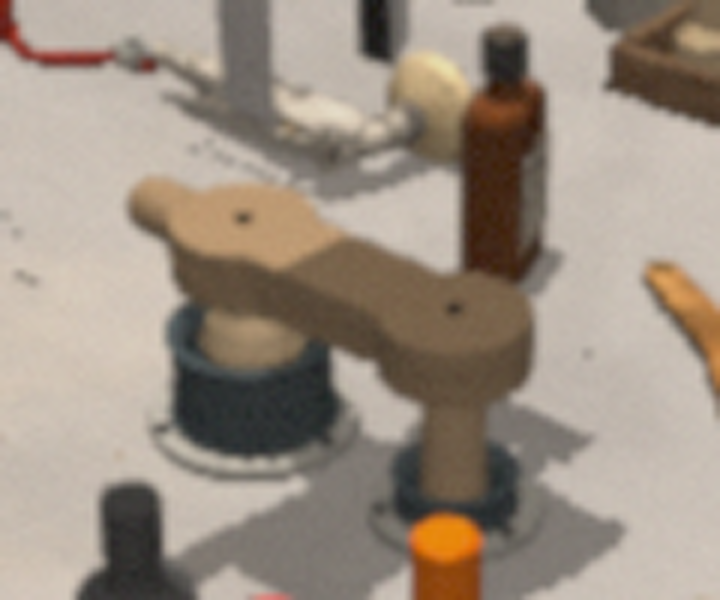

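View pics/w13.png

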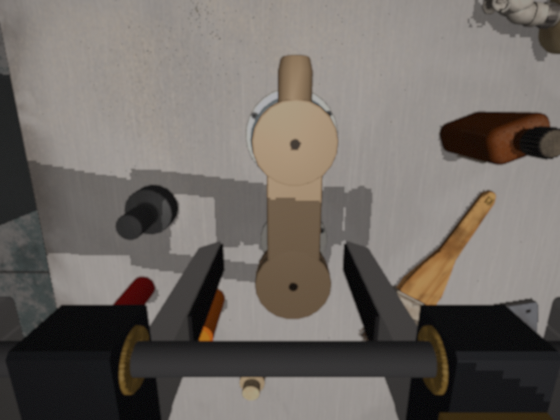

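The gallery rests on both cores, nose on the squat side. Checking its level and centre, and the weight.

Run:
```python
from m import *
w=dict(np.load('w13.npz')); Ww=pts(w); h=.106
m=np.abs(Ww[...,2]-h)<.008; m[:, :245]=0; m[:,345:]=0; m[:90]=0; m[320:]=0
P=Ww[m]; A=np.c_[P[:,:2]-P[:,:2].mean(0),np.ones(len(P))]; c=np.linalg.lstsq(A,P[:,2],rcond=None)[0]; print('slope x,y,z',c,len(P))
a=plane(w,294.5,144,h);b=plane(w,293,287,h);print(a,b,(a+b)/2)
print('weight',blob(w,Ww,133,222,.074,tol=.005,rad=25)[:2])
t=shot('top','t13.png')
```

```text
slope x,y,z [ 0.00031765 -0.00363638  0.1057259 ] 14193
[0.57280463 0.0441225  0.106     ] [ 0.5737491  -0.07647843  0.106     ] [ 0.57327687 -0.01617797  0.106     ]
weight (array([ 0.42557121, -0.03405681,  0.074     ]), array([ 0.42515698, -0.03492726,  0.074     ]))
```

View pics/t13.png

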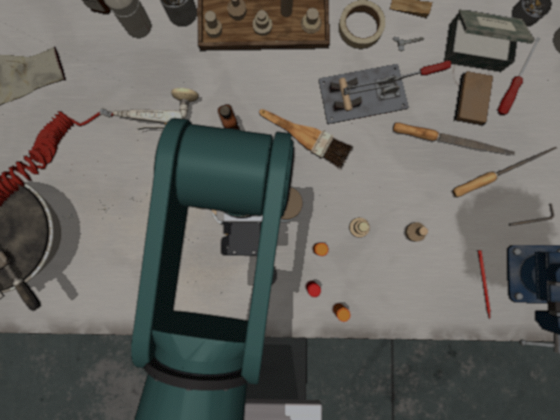

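The gallery is level (slopes under 0.25°), its top is at 105.7 mm and its middle at (0.573,-0.016). To the weight at (0.4248,-0.035).

play_rows(
  steps=[
    {"x": -0.02,"y": -0.004,"z": 0,"rx": 0,"ry": 0,"rz": 0,"hand": 0.06},
    {"x": -0.045,"y": -0.008,"z": 0,"rx": 0,"ry": 0,"rz": 0,"hand": 0.06},
    {"x": -0.045,"y": -0.008,"z": 0,"rx": 0,"ry": 0,"rz": 0,"hand": 0.06},
    {"x": -0.029,"y": -0.004,"z": -0.02,"rx": 0,"ry": 0,"rz": 0,"hand": 0.06},
    {"x": 0,"y": 0,"z": -0.04,"rx": 0,"ry": 0,"rz": 0,"hand": 0.06},
    {"x": 0,"y": 0,"z": -0.02,"rx": 0,"ry": 0,"rz": 0,"hand": 0.06},
    {"x": 0,"y": 0,"z": 0,"rx": 0,"ry": 0,"rz": 0,"hand": 0.06},
    {"x": 0,"y": 0,"z": 0,"rx": 0,"ry": 0,"rz": 0,"hand": 0.06},
  ],
)

```text
time: 27.58
tool_pos: [0.4241, -0.0348, 0.1035]
ee_rot: [-1.571, 0.0, 0.01]
wrist_force: [-0.2, 0.1, 0.5]
width: 0.0601
```

Run:
```python
from m import *
s=shot('wrist','w14.png'); W=pts(s)
a,bb,r,ar=blob(s,W,285,260,.074,rad=60,tol=.004);print(a,bb)
o=robot.get_obs(); print(o['tool_pos'],o['time'],o['width'],o['wrist_force'])
```

```text
[ 0.42410816 -0.0343737   0.074     ] [ 0.42410693 -0.03438325  0.074     ]
[ 0.42456659 -0.03493577  0.10408687] 27.625 0.060055348880213855 [-0.41966596  0.22537459 -0.12749397]
```

View pics/w14.png

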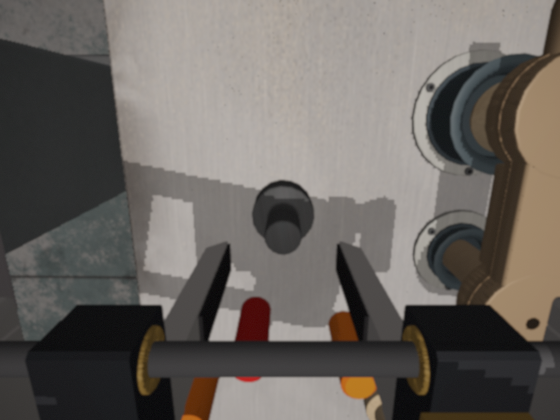

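The knob at (283,235) is centred between the fingers. Down and grip.

play_rows(
  steps=[
    {"x": 0,"y": 0,"z": -0.02,"rx": 0,"ry": 0,"rz": 0,"hand": 0.06},
    {"x": 0,"y": 0,"z": -0.025,"rx": 0,"ry": 0,"rz": 0,"hand": 0.06},
    {"x": 0,"y": 0,"z": -0.015,"rx": 0,"ry": 0,"rz": 0,"hand": 0.06},
    {"x": 0,"y": 0,"z": -0.005,"rx": 0,"ry": 0,"rz": 0,"hand": 0.06},
    {"x": 0,"y": 0,"z": 0,"rx": 0,"ry": 0,"rz": 0,"hand": 0.06},
    {"x": 0,"y": 0,"z": 0,"rx": 0,"ry": 0,"rz": 0,"hand": 0.045},
    {"x": 0,"y": 0,"z": 0,"rx": 0,"ry": 0,"rz": 0,"hand": 0.03},
    {"x": 0,"y": 0,"z": 0,"rx": 0,"ry": 0,"rz": 0,"hand": 0.016},
  ],
)

```text
time: 28.62
tool_pos: [0.4244, -0.0349, 0.0389]
ee_rot: [-1.571, -0.001, 0.01]
wrist_force: [-0.1, 0.5, -0.3]
width: 0.0333
```

play_rows(
  steps=[
    {"x": 0,"y": 0,"z": 0,"rx": 0,"ry": 0,"rz": 0,"hand": 0.016},
    {"x": 0,"y": 0,"z": 0,"rx": 0,"ry": 0,"rz": 0,"hand": 0.016},
    {"x": 0,"y": 0,"z": 0,"rx": 0,"ry": 0,"rz": 0,"hand": 0.016},
    {"x": 0,"y": 0,"z": 0,"rx": 0,"ry": 0,"rz": 0,"hand": 0.016},
  ],
)

```text
time: 29.12
tool_pos: [0.424, -0.0349, 0.0387]
ee_rot: [-1.571, 0.0, 0.01]
wrist_force: [-2.2, 0.5, 3.0]
width: 0.0243
```

play_rows(
  steps=[
    {"x": 0,"y": 0,"z": 0.005,"rx": 0,"ry": 0,"rz": 0,"hand": 0.016},
    {"x": 0,"y": 0,"z": 0.02,"rx": 0,"ry": 0,"rz": 0,"hand": 0.016},
    {"x": 0,"y": 0,"z": 0.04,"rx": 0,"ry": 0,"rz": 0,"hand": 0.016},
    {"x": 0,"y": 0,"z": 0.045,"rx": 0,"ry": 0,"rz": 0,"hand": 0.016},
    {"x": 0,"y": 0,"z": 0.03,"rx": 0,"ry": 0,"rz": 0,"hand": 0.016},
    {"x": 0,"y": 0,"z": 0.01,"rx": 0,"ry": 0,"rz": 0,"hand": 0.016},
    {"x": 0,"y": 0,"z": 0,"rx": 0,"ry": 0,"rz": 0,"hand": 0.016},
  ],
)

```text
time: 30.0
tool_pos: [0.4239, -0.0348, 0.1877]
ee_rot: [-1.571, 0.001, 0.01]
wrist_force: [-0.5, 0.1, -5.0]
width: 0.0241
```

play_rows(
  steps=[
    {"x": 0.015,"y": 0.002,"z": 0,"rx": 0,"ry": 0,"rz": 0,"hand": 0.016},
    {"x": 0.03,"y": 0.004,"z": 0,"rx": 0,"ry": 0,"rz": 0,"hand": 0.016},
    {"x": 0.04,"y": 0.005,"z": 0,"rx": 0,"ry": 0,"rz": 0,"hand": 0.016},
    {"x": 0.035,"y": 0.004,"z": 0,"rx": 0,"ry": 0,"rz": 0,"hand": 0.016},
    {"x": 0.02,"y": 0.0025,"z": 0,"rx": 0,"ry": 0,"rz": 0,"hand": 0.016},
    {"x": 0.009,"y": 0.0013,"z": 0,"rx": 0,"ry": 0,"rz": 0,"hand": 0.016},
    {"x": 0,"y": 0,"z": -0.02,"rx": 0,"ry": 0,"rz": 0,"hand": 0.016},
    {"x": 0,"y": 0,"z": 0,"rx": 0,"ry": 0,"rz": 0,"hand": 0.016},
  ],
)

```text
time: 31.0
tool_pos: [0.5713, -0.0158, 0.1652]
ee_rot: [-1.57, 0.007, 0.01]
wrist_force: [-0.5, -0.3, -4.4]
width: 0.0241
```

Run:
```python
from m import *
w=shot('wrist','w15.png'); s=shot('scene'); np.savez('w15.npz',**w)
cv2.imwrite('pics/s15.png',cv2.resize(cv2.cvtColor(s['color'],cv2.COLOR_RGB2BGR)[110:230,210:350],None,fx=5,fy=5,interpolation=cv2.INTER_CUBIC))
o=robot.get_obs(); print(o['tool_pos'],o['ee_rot'],o['time'],o['width'],o['wrist_force'])
```

```text
[ 0.57264773 -0.01599161  0.16799803] [-1.57058430e+00  1.29177882e-03  9.92818652e-03] 31.1 0.02396084216840701 [ 0.60730097 -0.52695758 -3.6394083 ]
```

View pics/s15.png

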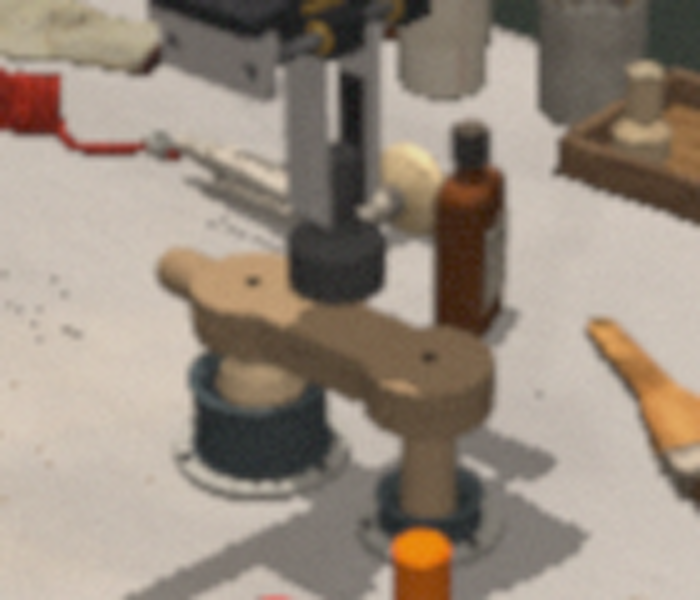

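View pics/w15.png

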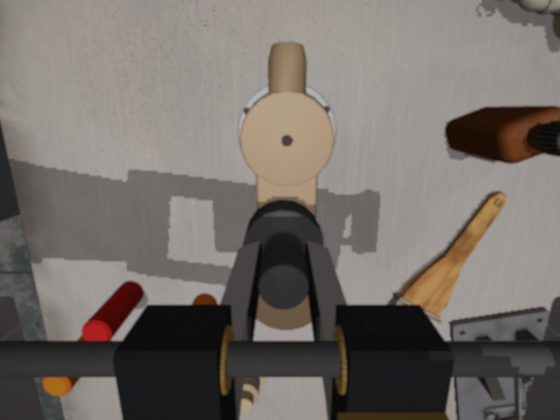

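The weight is upright over the gallery's middle, its bottom about 23 mm above. I'll lower it softly.

play_rows(
  steps=[
    {"x": 0.0008,"y": 0,"z": -0.008,"rx": 0,"ry": 0,"rz": 0,"hand": 0.016},
    {"x": 0,"y": 0,"z": -0.006,"rx": 0,"ry": 0,"rz": 0,"hand": 0.016},
    {"x": 0,"y": 0,"z": -0.003,"rx": 0,"ry": 0,"rz": 0,"hand": 0.016},
    {"x": 0,"y": 0,"z": -0.002,"rx": 0,"ry": 0,"rz": 0,"hand": 0.016},
    {"x": 0,"y": 0,"z": -0.001,"rx": 0,"ry": 0,"rz": 0,"hand": 0.016},
    {"x": 0,"y": 0,"z": -0.001,"rx": 0,"ry": 0,"rz": 0,"hand": 0.016},
    {"x": 0,"y": 0,"z": 0,"rx": 0,"ry": 0,"rz": 0,"hand": 0.016},
    {"x": 0,"y": 0,"z": 0,"rx": 0,"ry": 0,"rz": 0,"hand": 0.016},
  ],
)

```text
time: 32.1
tool_pos: [0.574, -0.0161, 0.1476]
ee_rot: [-1.571, -0.0, 0.01]
wrist_force: [0.3, 0.9, -4.7]
width: 0.024
```

play_rows(
  steps=[
    {"x": 0,"y": 0,"z": -0.001,"rx": 0,"ry": 0,"rz": 0,"hand": 0.016},
    {"x": 0,"y": 0,"z": -0.0005,"rx": 0,"ry": 0,"rz": 0,"hand": 0.016},
    {"x": 0,"y": 0,"z": -0.0005,"rx": 0,"ry": 0,"rz": 0,"hand": 0.016},
    {"x": 0,"y": 0,"z": -0.0005,"rx": 0,"ry": 0,"rz": 0,"hand": 0.016},
    {"x": 0,"y": 0,"z": 0,"rx": 0,"ry": 0,"rz": 0,"hand": 0.016},
  ],
)

```text
time: 32.72
tool_pos: [0.5738, -0.016, 0.1449]
ee_rot: [-1.571, 0.0, 0.01]
wrist_force: [0.4, -0.4, -4.4]
width: 0.0245
```

play_rows(
  steps=[
    {"x": 0,"y": 0,"z": -0.0005,"rx": 0,"ry": 0,"rz": 0,"hand": 0.016},
    {"x": 0,"y": 0,"z": 0,"rx": 0,"ry": 0,"rz": 0,"hand": 0.016},
    {"x": 0,"y": 0,"z": 0,"rx": 0,"ry": 0,"rz": 0,"hand": 0.016},
  ],
)

```text
time: 33.1
tool_pos: [0.574, -0.016, 0.1448]
ee_rot: [-1.571, -0.001, 0.01]
wrist_force: [-0.5, -0.1, -3.6]
width: 0.0241
```

play_rows(
  steps=[
    {"x": 0,"y": 0,"z": -0.0005,"rx": 0,"ry": 0,"rz": 0,"hand": 0.016},
    {"x": 0,"y": 0,"z": 0,"rx": 0,"ry": 0,"rz": 0,"hand": 0.016},
    {"x": 0,"y": 0,"z": 0,"rx": 0,"ry": 0,"rz": 0,"hand": 0.016},
  ],
)

```text
time: 33.48
tool_pos: [0.5741, -0.016, 0.1447]
ee_rot: [-1.571, -0.001, 0.01]
wrist_force: [-1.0, 0.9, -0.1]
width: 0.0243
```

play_rows(
  steps=[
    {"x": 0,"y": 0,"z": -0.0003,"rx": 0,"ry": 0,"rz": 0,"hand": 0.016},
    {"x": 0,"y": 0,"z": 0,"rx": 0,"ry": 0,"rz": 0,"hand": 0.016},
    {"x": 0,"y": 0,"z": 0,"rx": 0,"ry": 0,"rz": 0,"hand": 0.028},
    {"x": 0,"y": 0,"z": 0,"rx": 0,"ry": 0,"rz": 0,"hand": 0.04},
    {"x": 0,"y": 0,"z": 0,"rx": 0,"ry": 0,"rz": 0,"hand": 0.05},
    {"x": 0,"y": 0,"z": 0,"rx": 0,"ry": 0,"rz": 0,"hand": 0.05},
  ],
)

```text
time: 34.22
tool_pos: [0.5738, -0.0161, 0.1435]
ee_rot: [-1.571, 0.0, 0.01]
wrist_force: [-0.6, 0.3, -0.5]
width: 0.0496
```

play_rows(
  steps=[
    {"x": 0,"y": 0,"z": 0.01,"rx": 0,"ry": 0,"rz": 0,"hand": 0.05},
    {"x": 0,"y": 0,"z": 0.03,"rx": 0,"ry": 0,"rz": 0,"hand": 0.05},
    {"x": 0,"y": 0,"z": 0.04,"rx": 0,"ry": 0,"rz": 0,"hand": 0.05},
    {"x": -0.02,"y": 0,"z": 0.02,"rx": 0,"ry": 0,"rz": 0,"hand": 0.05},
    {"x": -0.05,"y": -0.03,"z": 0,"rx": 0,"ry": 0,"rz": 0,"hand": 0.05},
    {"x": -0.05,"y": -0.05,"z": 0,"rx": 0,"ry": 0,"rz": 0,"hand": 0.05},
    {"x": -0.03,"y": -0.05,"z": 0,"rx": 0,"ry": 0,"rz": 0,"hand": 0.05},
    {"x": 0,"y": -0.04,"z": 0,"rx": 0,"ry": 0,"rz": 0,"hand": 0.05},
  ],
)

```text
time: 35.22
tool_pos: [0.4282, -0.1817, 0.2456]
ee_rot: [-1.573, -0.003, 0.009]
wrist_force: [0.0, -0.5, -0.0]
width: 0.0499
```

play_rows(
  steps=[
    {"x": 0,"y": -0.06,"z": 0,"rx": 0,"ry": 0,"rz": 0,"hand": 0.05},
    {"x": 0,"y": -0.05,"z": 0,"rx": 0,"ry": 0,"rz": 0,"hand": 0.05},
    {"x": 0,"y": -0.03,"z": 0,"rx": 0,"ry": 0,"rz": 0,"hand": 0.05},
    {"x": 0,"y": 0,"z": 0,"rx": 0,"ry": 0,"rz": 0,"hand": 0.05},
    {"x": 0,"y": 0,"z": 0,"rx": 0,"ry": 0,"rz": 0,"hand": 0.05},
  ],
)

```text
time: 35.85
tool_pos: [0.4298, -0.3196, 0.2442]
ee_rot: [-1.571, -0.001, 0.01]
wrist_force: [-0.2, -0.3, 0.0]
width: 0.0499
```

Run:
```python
from m import *
t=shot('top','t16.png'); s=shot('scene'); W=pts(t)
cv2.imwrite('pics/s16.png',cv2.resize(cv2.cvtColor(s['color'],cv2.COLOR_RGB2BGR)[110:300,190:420],None,fx=3.4,fy=3.1,interpolation=cv2.INTER_CUBIC))
for n,u,v,h,tt in [('weight',255,194,.180,.01),('stepped',360,227,.055,.006),('longneck',415,231,.07,.01),('bottle',229,120,.126,.006)]:
    try:print(n,[q.round(4) if hasattr(q,'round') else q for q in blob(t,W,u,v,h,tol=tt)])
    except Exception as e: print(n,e)
m=np.abs(W[...,2]-.108)<.006; m[:,:190]=0;m[:,330:]=0;m[:160]=0;m[240:]=0
P=W[m]; A=np.c_[P[:,:2]-P[:,:2].mean(0),np.ones(len(P))]; print('gallery',np.linalg.lstsq(A,P[:,2],rcond=None)[0],P[:,:2].mean(0),len(P))
o=robot.get_obs(); print(o['tool_pos'],o['time'],o['wrist_force'])
```

```text
weight [array([ 0.5722, -0.0162,  0.18  ]), array([ 0.572 , -0.0159,  0.18  ]), 6.833444595336914, np.int32(147)]
stepped [array([ 0.5286, -0.2385,  0.055 ]), array([ 0.5286, -0.2384,  0.055 ]), 4.862262725830078, np.int32(73)]
longneck [array([ 0.521, -0.358,  0.07 ]), array([ 0.5207, -0.3581,  0.07  ]), 4.782960891723633, np.int32(71)]
bottle [array([0.7505, 0.0483, 0.126 ]), array([0.7505, 0.0484, 0.126 ]), 5.36731481552124, np.int32(87)]
gallery [ 0.00122407 -0.00436693  0.10541423] [ 0.57118576 -0.00846391] 1972
[ 0.42995919 -0.31910545  0.24432739] 35.95 [-0.81237231  1.15200937 -0.55514183]
```

View pics/t16.png

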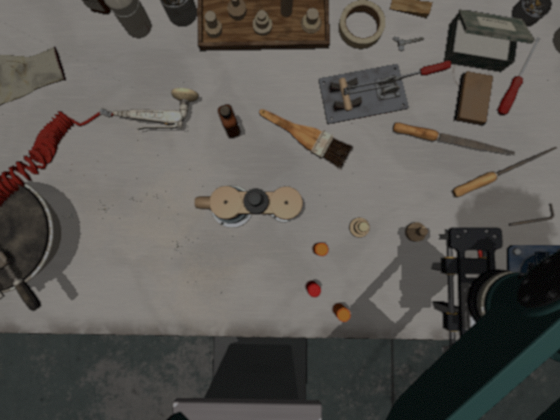

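View pics/s16.png

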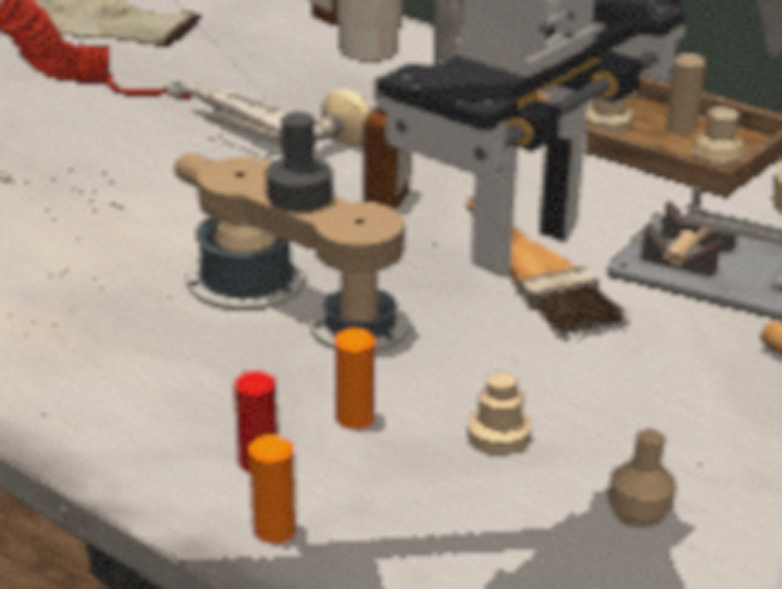

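The final views show the assembly standing. The weight is at (256,202) in the top view, midway between the dots, and the spares and bottle haven't moved. Handing in.

Run:
```python
from bench import workorder
print(workorder.close_job())
```

```text
the job is handed in; nothing more can be done
None
```

The manifold core is built up in the order asked and the job is handed in at about 36 s on the clock, with the gripper clear of everything.

**What I did:** I stood the straight core in the narrow seat and the squat core in the wide seat. I then laid the gallery across both, nose on the squat side, and stood the iron weight on its middle. Each piece was lowered in steps of 1 mm or less at the end and let go once the force reading showed contact. The highest reading I saw was about 5 N.

**Last checks:**
- **Gallery:** its slope is under 0.3° and its top reads 105.4–105.7 mm, against 106 expected with the core tops bearing on the pocket roofs.
- **Weight:** it stands upright at (0.572, -0.016), within about 1 mm of midway between the core tops.
- **Spares and bottle:** both spare cores and the glue bottle are within 0.3 mm of where they started.

**Disagreements:** the top and wrist cameras differed by 2–3 mm on positions, so I used values in between, and the fits absorbed it. The scene camera put the gallery 4–7 mm off the core tops in x just before lowering. I moved it only 1.5 mm for that, since the pockets allow about 12 mm. My first move call was refused because its rows lacked keys, and nothing moved.

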